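Restock the carton dispenser

TASK

Restock the carton dispenser on the lab bench: slide its clear cover fully open, then put every blue and orange carton from the bench, label side up and long side along the lane, into the open loading mouth of the lane whose front tag has the carton's colour, so that they slide down and queue up against the front stop. When all of them are down in their lanes, slide the cover fully shut, and leave the bottle, the jar and the tube rack where they are.

Things in the scene. Friction and masses are not known exactly. Their poses are not given: they have to be found in the camera images.
- rack: White gravity dispenser, about 280 x 130 mm, fixed to the bench, place and yaw vary. Origin: middle of its underside; x points from the loading mouth (high end, nearer the robot) to the front stop (low end), z up. Two straight lanes along x, centres at y = +30 and -30 mm, 56 mm wide inside, slope down to +x at 0.4 rad; cartons slide by themselves on the slippery white floor, 280 mm long
- lane_pos_mouth (a point): lane at the rack's +y side: point on the lane floor in the middle of its loading mouth. The mouth is the highest 92 mm of the lane: open above and at its back end, with guides only 10 mm high and 4 mm thick beside the lane. Below it the lane runs on under a fixed clear roof, 54 mm above the floor, between clear side walls
- lane_neg_mouth (a point): the same for the lane at the rack's -y side; the axes of both points are the rack's, not sloped
- lane_pos_stop (a point): lane at the rack's +y side: middle of the foot of its front stop, on the lane floor, 234 mm down the slope from the mouth point; the stop is a wall 27 mm high. The roofed part (188 mm along the slope) takes three cartons
- lane_neg_stop (a point): the same for the lane at the rack's -y side
- cover (a joint): sliding clear cover with a blue rim, which runs above the lanes parallel to the slope: 0 = fully shut (over the loading mouth), 0.09 m = fully open (pushed down the slope over the roof). It moves along the rack's +x and downwards at 0.4 rad as it opens; it stays where it is left and needs about 3 N to slide. Its plate is 3 mm thick, 165 mm long, 60 mm above the lane floor
- cover_knob (a point): point to grip on the black upright round knob of the cover, diameter 24 mm; about 25 mm above the cover and 13 mm below the knob's top; on the middle line of the rack; it travels with the cover
- tag_blue: blue tag, a plate 50 mm wide leaning at the foot of the rack's front (low end), fixed; it marks the lane behind it as the lane for blue cartons (which lane differs from run to run). Origin on the bench under the tag, on the lane's centre line (same rack y as the lane); axes parallel to the rack's
- tag_orange: orange tag, a plate 50 mm wide leaning at the foot of the rack's front (low end), fixed; it marks the lane behind it as the lane for orange cartons (which lane differs from run to run). Origin on the bench under the tag, on the lane's centre line (same rack y as the lane); axes parallel to the rack's
- blue1_c (a point): centre (half-way up) of blue carton 1: 60 mm long (its x), 46 mm wide (its y), 46 mm high (its z), about 90 g, white paper label on top. It stands on the bench at the start; absent in some runs
- blue2_c (a point): centre (half-way up) of blue carton 2: 60 mm long (its x), 46 mm wide (its y), 46 mm high (its z), about 90 g, white paper label on top. It stands on the bench at the start; absent in some runs
- blue3_c (a point): centre (half-way up) of blue carton 3: 60 mm long (its x), 46 mm wide (its y), 46 mm high (its z), about 90 g, white paper label on top. It stands on the bench at the start; absent in some runs
- orange1_c (a point): centre (half-way up) of orange carton 1: 60 mm long (its x), 46 mm wide (its y), 46 mm high (its z), about 90 g, white paper label on top. It stands on the bench at the start; absent in some runs
- orange2_c (a point): centre (half-way up) of orange carton 2: 60 mm long (its x), 46 mm wide (its y), 46 mm high (its z), about 90 g, white paper label on top. It stands on the bench at the start; absent in some runs
- orange3_c (a point): centre (half-way up) of orange carton 3: 60 mm long (its x), 46 mm wide (its y), 46 mm high (its z), about 90 g, white paper label on top. It stands on the bench at the start; absent in some runs
- bottle: white reagent bottle, 72 mm across, 170 mm high, a bystander to leave alone; origin: middle of its underside
- jar: amber jar, 60 mm across, 80 mm high, a bystander to leave alone; origin: middle of its underside
- tube_rack: blue tube rack 75 x 120 x 35 mm with tube caps, a bystander to leave alone; origin: middle of its underside
Mind the look-alikes: they are no part of the job. Leave any green or yellow look-alike of the part that bears blue2_c alone.

How it is judged:
On the way, in this order (a step that is already met when the one before it is completed fails the run):
1. the cover is slid fully open (past 80 of 90 mm) (value of joint cover above 0.08 m), for 0.2 s.
2. every carton is down in the lane of its colour, queued against the stop (y of blue1_c in the frame of tag_blue between -0.015 and 0.015 m and x of blue1_c in the frame of rack between -0.012 and 0.123 m and z of each of blue1_c, blue2_c, blue3_c, orange1_c, orange2_c, orange3_c in the frame of rack below 0.122 m and angle between each of blue1_c, blue2_c, blue3_c, orange1_c, orange2_c, orange3_c's own z axis and vertical below 0.55 rad and (x of blue1_c in the frame of rack above 0.103 m or distance between blue1_c and blue2_c below 0.068 m or distance between blue1_c and blue3_c below 0.068 m) and y of blue2_c in the frame of tag_blue between -0.015 and 0.015 m and x of blue2_c in the frame of rack between -0.012 and 0.123 m and (x of blue2_c in the frame of rack above 0.103 m or distance between blue2_c and blue1_c below 0.068 m or distance between blue2_c and blue3_c below 0.068 m) and y of blue3_c in the frame of tag_blue between -0.015 and 0.015 m and x of blue3_c in the frame of rack between -0.012 and 0.123 m and (x of blue3_c in the frame of rack above 0.103 m or distance between blue3_c and blue1_c below 0.068 m or distance between blue3_c and blue2_c below 0.068 m) and y of orange1_c in the frame of tag_orange between -0.015 and 0.015 m and x of orange1_c in the frame of rack between -0.012 and 0.123 m and (x of orange1_c in the frame of rack above 0.103 m or distance between orange1_c and orange2_c below 0.068 m or distance between orange1_c and orange3_c below 0.068 m) and y of orange2_c in the frame of tag_orange between -0.015 and 0.015 m and x of orange2_c in the frame of rack between -0.012 and 0.123 m and (x of orange2_c in the frame of rack above 0.103 m or distance between orange2_c and orange1_c below 0.068 m or distance between orange2_c and orange3_c below 0.068 m) and y of orange3_c in the frame of tag_orange between -0.015 and 0.015 m and x of orange3_c in the frame of rack between -0.012 and 0.123 m and (x of orange3_c in the frame of rack above 0.103 m or distance between orange3_c and orange1_c below 0.068 m or distance between orange3_c and orange2_c below 0.068 m) and x of any of blue1_c, blue2_c, blue3_c in the frame of rack above 0.103 m and x of any of orange1_c, orange2_c, orange3_c in the frame of rack above 0.103 m), for 0.3 s.
3. the cover is slid fully shut (within 4 mm) (value of joint cover below 0.004 m), for 0.2 s.
At the end, for the whole second after the job is handed in: Every carton lies label up (tilt under 0.55 rad) under the roof in its colour's lane, within 15 mm of the centre line; in each lane one is at the stop (within 8 mm), the others queue behind it (centres at most 68 mm apart); the cover is shut to within 4 mm (all of step 2 and value of joint cover below 0.004 m); the robot touches nothing.
It fails at once if the bottle is moved more than 40 mm (distance of bottle from where it was at the start of the episode above 0.04 m).
It fails at once if the jar is moved more than 40 mm (distance of jar from where it was at the start of the episode above 0.04 m).
It fails at once if the tube rack is moved more than 40 mm (distance of tube_rack from where it was at the start of the episode above 0.04 m).
Of blue1, blue2, blue3 only 2 to 3 are there at a start; the rules pass over those that are not, and their reading is None.
Of orange1, orange2, orange3 only 2 to 3 are there at a start; the rules pass over those that are not, and their reading is None.
At some moment in a run one of blue1, orange1, blue2, orange2, blue3, orange3 may be knocked a few centimetres aside while the robot is not near it.
It also fails if it takes over 210 s, if anything falls off the work surface, if the arm or the gripper's body presses on something with over 40 N, if the wrist force passes 120 N, or if a joint passes its speed limit or range.

ROBOT

A 7-joint arm with a two-finger parallel gripper is mounted at the origin on the work surface. World frame = base frame: x ahead of the robot, y to its left, z up, the work surface at z = 0. Lengths are in m, angles in rad, forces in N, time in s.
With the tool pointing down it reaches from about 0.35 to 0.9 m from the base axis. Payload 8.1 kg.
Tool frame: the origin (TCP) lies on the centre line of the jaws, within the pads' length; the fingertips stand 17 mm ahead of it and the grasp point (between the pads) lies 2 mm behind it; z points along the fingers, y is the direction in which the jaws open and shut (so a half turn about z gives the same grasp; the last joint's range is limited). The gripper opens to 92 mm and grips with 3 to 60 N. Pads are 19 mm wide; open, the fingers measure 130 mm over their backs; the gripper's body (75 mm by 190 mm) begins 47 mm behind the grasp point.
Start: joints at [1.076, 0.434, 0.025, 1.573, -0.012, 1.134, -0.075], TCP at [0.239, -0.578, 0.244] pointing down, gripper open.
Joint ranges: [-2.62, 2.62], [-0.44, 2.09], [-1.27, 1.32], [0.08, 2.57], [-1.32, 4.46], [0.12, 2], [-2.74, 2.74]. Speed limits (rad/s): [2.22, 2.22, 3.01, 3.01, 3.14, 3.14, 3.14].

INTERFACE

Orientations are given as a rotation vector (axis times angle).
In Python, from cell import arm, imaging, job gives the robot as it stands.
- The arm moves only by the tool jog_arm, never from a script. Its argument "moves" is a list of rows, each an object with "fingers": the closure, from -1 (fully open) to 1 (shut); "xyz": the shift along the tool's x, y, z in cm, a list of three; "angular": the turn, a rotation vector about the tool's x, y, z in rad, a list of three. In form: [{"fingers": fingers, "xyz": [dx, dy, dz], "angular": [ax, ay, az]}, ...]. A call has 1 to 12 rows; each row is the pose to reach, as a shift and turn from the pose commanded when the call began, along the tool's axes at that moment; what a row does not reach only later rows make up. A row lasts 1/8 s, in which the tool goes at most 62.5 mm and 10.7 degrees, less where a joint would pass 70% of its speed; a pose out of reach is approached as far as the arm can. A call with a gripper value outside its range is refused whole. The fingers move at their own pace and stop on an object; "grip_force" is the grip in N (left out, the last holds). Time passes only in rows, so rows that repeat a pose let the fingers close. It gives the time, the measured TCP pose, the force and the opening at its end, in the units of the state.
- arm.observe(): the state, without advancing time (a new reading comes with each control period).
- imaging.get_image(name): name is "scene" or "top"; returns the picture (384x512x3 uint8, red, green, blue); there is no depth.
- imaging.camera_params(name): a dict with "fx", "fy", "cx", "cy" (pixels), "dist" ([k1, k2, p1, p2, k3] as OpenCV has them; the pictures are not rectified), "rvec" (rotation vector, rad) and "tvec" (3), from world to camera coordinates, as OpenCV has them. Camera axes: x right, y down, z forward; pixel columns grow to the right and rows downward; lengths in m; the calibration is good to about 2 mm. A picture is of the moment at which its call begins. camera_params takes no time and is no camera call.
- job.sign_off(): hands the job in, once; it reports no verdict.
The state is a dict: "clock": time; "joints": joint angles; "dq": joint speeds; "joint_efforts": joint torques, N m; "position": TCP position; "ee_rot": TCP orientation; "force": force on the tool from outside, world axes, zero at the start; "ft_torque": the same for the moment, N m; "width": opening from 0.0 (shut) to 1.0 (fully open).
Only numpy, scipy, OpenCV 4.12 (cv2) and the standard library are available. Lean on these libraries where they do the work, as an engineer would, in place of code of your own. Each camera call takes 0.05 s, during which the arm holds its last target. There are 200 camera calls.

## Working session

There is one attempt and no reset: what is moved stays moved. The work goes in short steps, Python scripts to look and compute and a tool call to move; the robot and the scene stay as the last step left them, time stands still between calls to the robot, and variables do not carry over. Pictures are saved under pics/ and viewed, about 12 in all and at most 16, crops included, and the job is handed in when it is done.

Besides the shell and the picture viewer there is one more tool, called after "Request:" by a JSON object that holds its "api" and its "payload", one argument or row to a line. jog_arm: Moves the arm, as the interface text tells. Its arguments: {"type":"object","properties":{"moves":{"type":"array"},"grip_force":{"type":"number"}},"required":["moves"]}

```bash
mkdir -p pics; ls; python3 - <<'E'
from cell import arm, imaging, job
import cv2,numpy as np
for n in("top","scene"):
    im=imaging.get_image(n); cv2.imwrite(f"pics/{n}0.png",cv2.cvtColor(im,cv2.COLOR_RGB2BGR))
    p=imaging.camera_params(n); print({k:np.round(v,4).tolist() for k,v in p.items()})
print(arm.observe())
E
```

```text
pics
{'fx': 390.1309, 'fy': 390.1309, 'cx': 251.108, 'cy': 192.3185, 'dist': [0.0149, 0.0, 0.0, 0.0, 0.0], 'rvec': [2.1432, -2.1135, 0.1552], 'tvec': [0.0098, 0.5651, 1.0833]}
{'fx': 397.1016, 'fy': 397.1016, 'cx': 255.3002, 'cy': 189.8806, 'dist': [-0.036, 0.0, 0.0, 0.0, 0.0], 'rvec': [1.9365, 1.0808, -0.5459], 'tvec': [-0.3092, -0.1465, 1.4481]}
{'clock': 0.1, 'joints': array([ 1.07639445,  0.43515849,  0.02497278,  1.57400821, -0.01159815,
        1.13402208, -0.07510032]), 'dq': array([-1.72898928e-04,  2.32864470e-04,  2.21287481e-05, -2.44291650e-03,
       -1.88435475e-04,  8.28575258e-04, -6.33592861e-04]), 'joint_efforts': array([ 3.96025629e-03, -6.69126034e+01,  9.89037193e-01, -3.15144861e+01,
       -6.02786243e-02,  3.73723812e-02,  6.33134573e-05]), 'position': array([ 0.23844102, -0.5772473 ,  0.24301941]), 'ee_rot': array([-3.08015837e+00, -6.11136060e-01,  6.46581352e-04]), 'force': array([ 0.11906981,  1.0043383 , -0.03732357]), 'ft_torque': array([-0.00181066,  0.01299566, -0.04802626]), 'width': 0.9998613935694398}
```

View pics/top0.png

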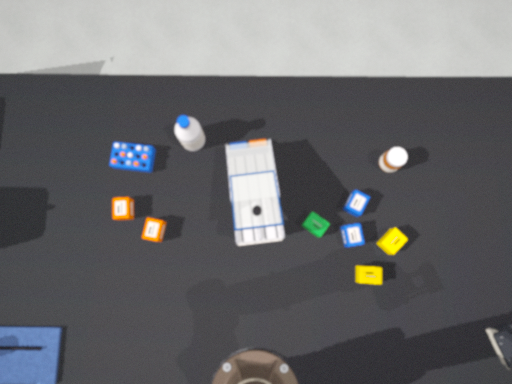

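View pics/scene0.png

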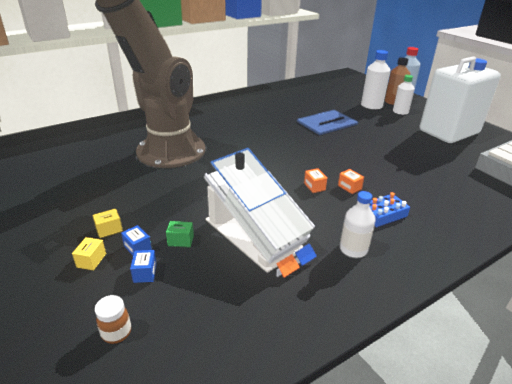

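Top view: blue cartons at (357,202) and (352,235), orange at (122,208) and (153,230). Look-alikes are green (317,224) and yellow (392,240), (369,275). The rack is at (255,192) with the knob at (257,211), the blue tag at (235,143) and the orange tag at (258,141). The blue tube rack at (132,156), the blue mat and the bottle cap could also pass for blue. I'll crop in on the rack and cartons.

```bash
cat > h.py <<'E'
import cv2,numpy as np
from cell import arm, imaging, job
from scipy.spatial.transform import Rotation as R
def grab(n,f=None):
    im=cv2.cvtColor(imaging.get_image(n),cv2.COLOR_RGB2BGR)
    if f: cv2.imwrite(f"pics/{f}.png",im)
    return im
def ray(n,uv):
    p=imaging.camera_params(n); K=np.array([[p['fx'],0,p['cx']],[0,p['fy'],p['cy']],[0,0,1]])
    xy=cv2.undistortPoints(np.float64(uv).reshape(-1,1,2),K,np.float64(p['dist'])).reshape(-1,2)
    Rm=cv2.Rodrigues(np.float64(p['rvec']))[0]; d=np.c_[xy,np.ones(len(xy))]@Rm
    return -Rm.T@np.float64(p['tvec']),d
def onz(n,uv,z):
    o,d=ray(n,uv); return o+d*((z-o[2])/d[:,2])[:,None]
def tri(a,b):
    o1,d1=ray("top",a);o2,d2=ray("scene",b);out=[]
    for u,v in zip(d1,d2):
        t=np.linalg.lstsq(np.c_[u,-v],o2-o1,rcond=None)[0]; p,q=o1+t[0]*u,o2+t[1]*v
        out.append(np.r_[(p+q)/2,np.linalg.norm(p-q)])
    return np.array(out)
def proj(n,X):
    p=imaging.camera_params(n); K=np.array([[p['fx'],0,p['cx']],[0,p['fy'],p['cy']],[0,0,1]])
    return cv2.projectPoints(np.float64(X).reshape(-1,1,3),np.float64(p['rvec']),np.float64(p['tvec']),K,np.float64(p['dist']))[0].reshape(-1,2)
HUE={'blue':(105,125),'orange':(5,17),'green':(50,80),'yellow':(22,35)}
def cartons(im,c):
    "top view: cartons of a colour incl. white label -> centre on top plane, yaw of long side, size"
    hsv=cv2.cvtColor(im,cv2.COLOR_BGR2HSV); lo,hi=HUE[c]
    m=cv2.inRange(hsv,(lo,120,60),(hi,255,255)); m=cv2.morphologyEx(m,cv2.MORPH_CLOSE,np.ones((3,3)))
    out=[]
    for k in cv2.findContours(m,cv2.RETR_EXTERNAL,cv2.CHAIN_APPROX_NONE)[0]:
        if 150<cv2.contourArea(k)<900:
            M=cv2.moments(k); out.append((M['m10']/M['m00'],M['m01']/M['m00'],cv2.contourArea(k),k))
    return out
def label(im,k):
    "white label inside contour k -> min-area rect on plane z=46 mm"
    m=np.zeros(im.shape[:2],np.uint8); cv2.drawContours(m,[cv2.convexHull(k)],-1,255,-1); m=cv2.erode(m,np.ones((3,3)))
    hsv=cv2.cvtColor(im,cv2.COLOR_BGR2HSV); w=cv2.inRange(hsv,(0,0,120),(180,90,255))&m
    ys,xs=np.nonzero(w)
    if len(xs)<8: return None
    P=onz("top",np.c_[xs,ys],.046)[:,:2]; r=cv2.minAreaRect((P*1000).astype(np.float32))
    c,(a,b),t=r
    if b>a: a,b,t=b,a,t+90
    return P.mean(0).round(4),np.round(c,1),round(a,1),round(b,1),round(((t+90)%180)-90,1),len(xs)
def top2z(im): pass
E
python3 - <<'E'
from h import *
im=cv2.imread("pics/top0.png")
for c in HUE:
    for u,v,a,k in cartons(im,c):
        P=onz("top",k.reshape(-1,2),.046)[:,:2]*1000; r=cv2.minAreaRect(P.astype(np.float32))
        print(c,round(u),round(v),a,np.round(r[0]),np.round(r[1]),round(r[2]),'L',label(im,k))
t=im[125:255,215:295]; s=cv2.imread("pics/scene0.png")[140:280,195:325]
t=cv2.resize(t,None,fx=4,fy=4,interpolation=cv2.INTER_CUBIC); s=cv2.resize(s,None,fx=3.7,fy=3.7,interpolation=cv2.INTER_CUBIC)
h=520; o=np.hstack([t[:h],cv2.resize(s,(480,518))[:518] if 0 else np.pad(s,((0,max(0,h-s.shape[0])),(0,0),(0,0)))[:h]])
print(o.shape);cv2.imwrite("pics/rk.png",o[:, :800])
t=im[180:300,285:425]; t2=im[185:255,95:180]
cv2.imwrite("pics/ct.png",np.hstack([cv2.resize(t,None,fx=3.5,fy=3.5,interpolation=cv2.INTER_CUBIC),np.pad(cv2.resize(t2,None,fx=3.5,fy=3.5,interpolation=cv2.INTER_CUBIC),((0,175),(0,0),(0,0)))]))
E
```

```text
blue 353 234 413.5 [ 447. -271.] [65. 61.] 10 L (array([ 0.4472, -0.272 ]), array([ 446.9, -267.8]), 49.9, 44.1, -80.0, 215)
blue 357 203 435.0 [ 539. -285.] [56. 74.] 62 L (array([ 0.5407, -0.2882]), array([ 543.3, -284.3]), 44.8, 44.0, -27.5, 186)
orange 153 229 459.5 [454. 295.] [64. 68.] 79 L (array([0.4551, 0.3005]), array([455.2, 300.3]), 42.2, 32.3, -10.8, 166)
orange 122 208 504.0 [515. 389.] [71. 67.] 4 L (array([0.5164, 0.3944]), array([517.5, 385.7]), 49.2, 41.1, -85.9, 161)
green 316 224 403.5 [ 476. -167.] [66. 55.] 53 L None
yellow 369 274 495.0 [ 338. -313.] [52. 78.] 1 L None
yellow 392 241 536.0 [ 431. -382.] [61. 77.] 47 L None
(520, 801, 3)
```

View pics/rk.png

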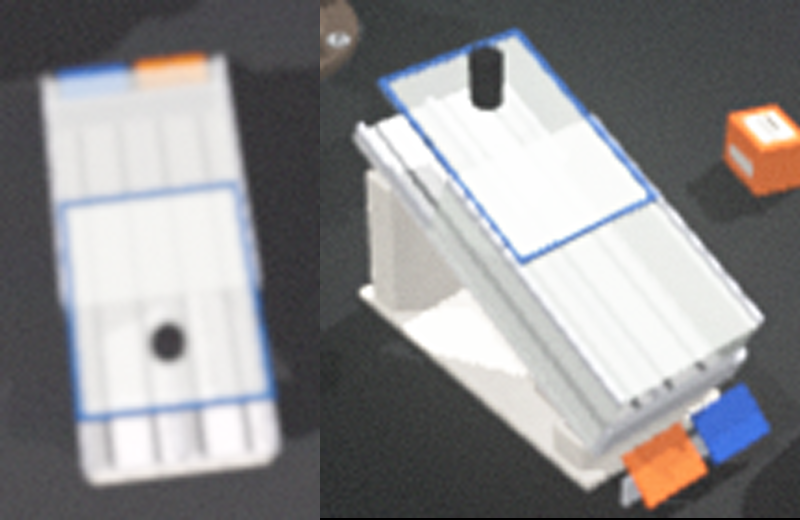

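View pics/ct.png

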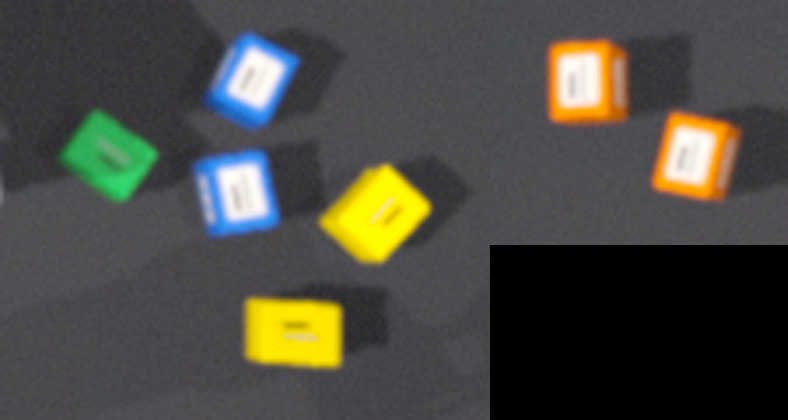

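```bash
python3 - <<'E'
from h import *
T=lambda X:np.c_[215+(np.array(X)[:,0]+.5)/4-.5,125+(np.array(X)[:,1]+.5)/4-.5]
S=lambda X:np.c_[195+(np.array(X)[:,0]-320+.5)/3.7-.5,140+(np.array(X)[:,1]+.5)/3.7-.5]
t=T([(80,417),(272,398),(62,207),(237,185),(168,345)]); s=S([(520,30),(382,83),(655,197),(525,262),(486,75)])
P=tri(t,s); print("RL RR FL FR knob mid\n",P.round(4))
f=(P[2]+P[3]-P[0]-P[1])[:3]/2; print("len",np.linalg.norm(f),"slope",np.arctan2(-f[2],np.hypot(f[0],f[1])),"yaw",np.arctan2(f[1],f[0]),"width",np.linalg.norm(P[0]-P[1]),np.linalg.norm(P[2]-P[3]))
w=(P[0]-P[1]+P[2]-P[3])/2; print("yaw from width",np.arctan2(-w[0],w[1]), "centre",P[:4].mean(0))
o,_=ray("top",t[:1]);print("topcam",o,"scene",ray("scene",s[:1])[0])
# tags (scene: centres), mouth rear edge corners
print("rear bottom?",onz("top",T([(92,478),(283,458)]),.10))
E
```

```text
RL RR FL FR knob mid
 [[ 0.4485  0.0548  0.2003  0.0019]
 [ 0.4621 -0.0629  0.1977  0.0025]
 [ 0.5936  0.0739  0.1347  0.002 ]
 [ 0.6107 -0.042   0.1352  0.0051]
 [ 0.4933  0.0008  0.2011  0.0009]]
len 0.16148030648144704 slope 0.40793191735835643 yaw 0.13550888391564278 width 0.11853165878333574 0.11722008098108444
yaw from width 0.13074562344628968 centre [0.52870494 0.00592752 0.16701197 0.00285802]
topcam [ 0.38167688 -0.00326119  1.16073646] scene [ 1.23992473 -0.43814869  0.6961391 ]
rear bottom? [[ 0.41398999  0.05090364  0.1       ]
 [ 0.42927811 -0.07771356  0.1       ]]
```

```bash
cat >> h.py <<'E'
YAW=.133; C0=np.array([.5287,.0059,.167])   # cover top, centre, shut
RX=np.array([np.cos(YAW),np.sin(YAW),0]); RY=np.array([-np.sin(YAW),np.cos(YAW),0])
U=RX*np.cos(.4)-np.array([0,0,np.sin(.4)]); N=RX*np.sin(.4)+np.array([0,0,np.cos(.4)])
def onslope(n,uv,h):
    "(along slope, rack y, world) relative to C0 on plane h above lane floor (cover top = 63 mm)"
    o,d=ray(n,uv); q=C0+N*(h-.063); X=o+d*(((q-o)@N)/(d@N))[:,None]
    return np.c_[(X-C0)@U,(X-C0)@RY,X]
def labels(im,k):
    x,y,w,h=cv2.boundingRect(k); x-=4;y-=4;w+=8;h+=8
    b=cv2.resize(im[y:y+h,x:x+w],None,fx=6,fy=6,interpolation=cv2.INTER_CUBIC)
    hs=cv2.cvtColor(b,cv2.COLOR_BGR2HSV)
    m=cv2.inRange(hs,(0,0,150),(180,85,255)); m=cv2.morphologyEx(m,cv2.MORPH_CLOSE,np.ones((13,13)))
    ks=cv2.findContours(m,cv2.RETR_EXTERNAL,cv2.CHAIN_APPROX_NONE)[0]
    if not ks: return None
    L=max(ks,key=cv2.contourArea).reshape(-1,2); uv=(L+.5)/6-.5+[x,y]
    P=onz("top",uv,.046)[:,:2]*1000; c,(a,bb),t=cv2.minAreaRect(P.astype(np.float32))
    if bb>a: a,bb,t=bb,a,t+90
    return np.round(c,1),round(a,1),round(bb,1),round((t+90)%180-90,1)
E
python3 - <<'E'
from h import *
T=lambda X:np.c_[215+(np.array(X)[:,0]+.5)/4-.5,125+(np.array(X)[:,1]+.5)/4-.5]
S=lambda X:np.c_[195+(np.array(X)[:,0]-320+.5)/3.7-.5,140+(np.array(X)[:,1]+.5)/3.7-.5]
print("roof edge",onslope("top",T([(170,298)]),.054).round(4)); print("rear floor",onslope("top",T([(92,478),(283,458)]),0.).round(4))
print("front top rack", onslope("top",T([(45,80),(232,55)]),0.027).round(4))
print("rear corner scene", onslope("scene",S([(357,127)]),0.01).round(4))
print("roof front scene", onslope("scene",S([(763,320),(620,403)]),0.054).round(4))
print("knob base scene",onslope("scene",S([(487,104)]),.063).round(4))
print("knob top tri",tri(T([(168,340)]),S([(486,50)])).round(4))
B=onslope("scene",S([(487,100)]),.063)[0,2:]
for nm,dv in(("vert",np.array([0,0,.038])),("norm",N*.038)):
    q=proj("scene",[B,B+dv]); t=proj("top",[B,B+dv]); print(nm,((q-[195,140])*3.7+[320,0]).round(0).tolist(),((t-[215,125])*4).round(0).tolist())
im=cv2.imread("pics/top0.png")
for c in("blue","orange"):
    for u,v,a,k in cartons(im,c): print(c,labels(im,k))
o=arm.observe(); print(R.from_rotvec(o['ee_rot']).as_matrix().round(3))
E
```

```text
roof edge [[ 3.100e-03 -6.200e-03  5.289e-01 -3.000e-04  1.575e-01]]
rear floor [[-0.0921  0.0577  0.4126  0.0486  0.1448]
 [-0.0941 -0.0662  0.4272 -0.0745  0.1456]]
front top rack [[ 0.219   0.0641  0.7062  0.0943  0.0486]
 [ 0.2216 -0.0752  0.7271 -0.0435  0.0476]]
rear corner scene [[-0.0869 -0.0635  0.4373 -0.0704  0.152 ]]
roof front scene [[ 0.1897  0.0697  0.6892  0.0977  0.0848]
 [ 0.19   -0.0582  0.7064 -0.029   0.0847]]
knob base scene [[-3.480e-02 -1.800e-03  4.972e-01 -2.000e-04  1.806e-01]]
knob top tri [[0.494  0.0006 0.2207 0.0005]]
vert [[486.0, 99.0], [486.0, 50.0]] [[165.0, 345.0], [165.0, 338.0]]
norm [[486.0, 99.0], [499.0, 62.0]] [[165.0, 345.0], [162.0, 315.0]]
blue (array([ 448.1, -274.9]), 44.5, 35.3, 10.0)
blue (array([ 541. , -288.4]), 45.1, 35.2, -27.5)
orange (array([455. , 300.5]), 43.1, 32.9, -10.8)
orange (array([515.8, 395.8]), 43.2, 33.3, 4.2)
[[ 0.924  0.382 -0.001]
 [ 0.382 -0.924  0.001]
 [-0.    -0.001 -1.   ]]
```

Two blue, two orange. The blue tag is at +y and the orange tag at -y, and the two views agree to 2–5 mm. The rack yaw is 0.133 and the slope measures 0.41, so both match the description. The knob is vertical at (0.495, 0.0005), with its top at z 0.22. Next I'll write the move calculator and start.

```bash
cat >> h.py <<'E'
def go(pos,psi,tilt=0.,cur=None):
    "print shift (cm) and turn from the current pose to: TCP pos, tool x at yaw psi, tool pitched forward-down by tilt"
    o=arm.observe(); Rc=R.from_rotvec(o['ee_rot']); 
    x=np.array([np.cos(psi)*np.cos(tilt),np.sin(psi)*np.cos(tilt),-np.sin(tilt)]); z=-np.array([np.cos(psi)*np.sin(tilt),np.sin(psi)*np.sin(tilt),np.cos(tilt)])
    Rt=R.from_matrix(np.c_[x,np.cross(z,x),z])
    print(np.round(pos,4),"xyz",(Rc.inv().apply(np.array(pos)-o['position'])*100).round(2).tolist(),"ang",(Rc.inv()*Rt).as_rotvec().round(3).tolist())
def st():
    o=arm.observe(); print(round(o['clock'],2),o['position'].round(4),R.from_rotvec(o['ee_rot']).as_matrix().round(3)[:,0],R.from_rotvec(o['ee_rot']).as_matrix().round(3)[:,2],'F',o['force'].round(1),'w',round(o['width']*92,1),'q',o['joints'].round(2))
E
python3 -c "
from h import *
go([.495,.0005,.30],YAW)"
```

```text
[0.495  0.0005 0.3   ] xyz [45.77, -43.61, -5.64] ang [-0.001, 0.0, 0.259]
```

Request:
{"api": "jog_arm", "payload": {
  "moves": [
    {"fingers":-1,"xyz":[0,0,-5.7],"angular":[0,0,0.1]},
    {"fingers":-1,"xyz":[45.8,-43.6,-5.7],"angular":[0,0,0.259]},
    {"fingers":-1,"xyz":[45.8,-43.6,-5.7],"angular":[0,0,0.259]},
    {"fingers":-1,"xyz":[45.8,-43.6,-5.7],"angular":[0,0,0.259]},
    {"fingers":-1,"xyz":[45.8,-43.6,-5.7],"angular":[0,0,0.259]},
    {"fingers":-1,"xyz":[45.8,-43.6,-5.7],"angular":[0,0,0.259]},
    {"fingers":-1,"xyz":[45.8,-43.6,-5.7],"angular":[0,0,0.259]},
    {"fingers":-1,"xyz":[45.8,-43.6,-5.7],"angular":[0,0,0.259]},
    {"fingers":-1,"xyz":[45.8,-43.6,-5.7],"angular":[0,0,0.259]},
    {"fingers":-1,"xyz":[45.8,-43.6,-5.7],"angular":[0,0,0.259]},
    {"fingers":-1,"xyz":[45.8,-43.6,-5.7],"angular":[0,0,0.259]},
    {"fingers":-1,"xyz":[45.8,-43.6,-5.7],"angular":[0,0,0.259]}
  ],
  "grip_force": 15
}}

```text
clock: 1.6
position: [0.4962, 0.0052, 0.3004]
ee_rot: [-3.132, -0.22, 0.0]
force: [-0.4, 0.1, -0.7]
width: 1.003
```

```bash
python3 -c "
from h import *
st();go([.495,.0005,.207],YAW)"
```

```text
1.6 [0.4962 0.0052 0.3004] [0.99 0.14 0.  ] [-0.     0.002 -1.   ] F [-0.4  0.1 -0.7] w 92.2 q [ 0.17  0.21 -0.35  1.77  0.07  1.18 -1.63]
[0.495  0.0005 0.207 ] xyz [-0.19, 0.47, 9.34] ang [-0.002, -0.0, 0.007]
```

Request:
{"api": "jog_arm", "payload": {
  "moves": [
    {"fingers":-1,"xyz":[0,0.2,5],"angular":[0,0,0]},
    {"fingers":-1,"xyz":[0,0.2,5],"angular":[0,0,0]},
    {"fingers":-1,"xyz":[0,0.2,5],"angular":[0,0,0]}
  ]
}}

```text
clock: 1.98
position: [0.496, -0.0024, 0.2518]
ee_rot: [3.135, 0.207, 0.001]
force: [1.0, -0.3, -0.1]
width: 1.002
```

```bash
python3 -c "
from h import *
st();go([.495,.0005,.207],YAW)"
```

```text
1.98 [ 0.496  -0.0024  0.2518] [0.991 0.131 0.   ] [ 0. -0. -1.] F [ 1.  -0.3 -0.1] w 92.2 q [ 0.18  0.24 -0.34  1.85  0.09  1.07 -1.64]
[0.495  0.0005 0.207 ] xyz [-0.06, -0.3, 4.48] ang [0.0, -0.0, -0.001]
```

Request:
{"api": "jog_arm", "payload": {
  "moves": [
    {"fingers":-1,"xyz":[0,-0.3,4.5],"angular":[0,0,0]},
    {"fingers":-1,"xyz":[0,-0.3,4.5],"angular":[0,0,0]},
    {"fingers":1,"xyz":[0,-0.3,4.5],"angular":[0,0,0]},
    {"fingers":1,"xyz":[0,-0.3,4.5],"angular":[0,0,0]},
    {"fingers":1,"xyz":[0,-0.3,4.5],"angular":[0,0,0]},
    {"fingers":1,"xyz":[0,-0.3,4.5],"angular":[0,0,0]},
    {"fingers":1,"xyz":[0,-0.3,4.5],"angular":[0,0,0]},
    {"fingers":1,"xyz":[0,-0.3,4.5],"angular":[0,0,0]}
  ]
}}

```text
clock: 2.98
position: [0.4953, 0.0011, 0.2057]
ee_rot: [3.135, 0.208, -0.0]
force: [0.5, -0.4, -0.6]
width: 0.396
```

```bash
python3 -c "
from h import *
st();p=arm.observe()['position'];go(p+U*.0925,YAW)"
```

```text
2.98 [0.4953 0.0011 0.2057] [ 0.991  0.132 -0.   ] [-0. -0. -1.] F [ 0.5 -0.4 -0.6] w 36.4 q [ 0.16  0.29 -0.34  1.91  0.12  0.96 -1.67]
[0.5798 0.0124 0.1697] xyz [8.52, -0.0, 3.6] ang [0.0, 0.0, -0.0]
```

Request:
{"api": "jog_arm", "payload": {
  "moves": [
    {"fingers":1,"xyz":[0,0,0],"angular":[0,0,0]},
    {"fingers":1,"xyz":[0,0,0],"angular":[0,0,0]},
    {"fingers":1,"xyz":[0,0,0],"angular":[0,0,0]},
    {"fingers":1,"xyz":[0,0,0],"angular":[0,0,0]},
    {"fingers":1,"xyz":[1.4,0,0.6],"angular":[0,0,0]},
    {"fingers":1,"xyz":[2.8,0,1.2],"angular":[0,0,0]},
    {"fingers":1,"xyz":[4.3,0,1.8],"angular":[0,0,0]},
    {"fingers":1,"xyz":[5.7,0,2.4],"angular":[0,0,0]},
    {"fingers":1,"xyz":[7.1,0,3.0],"angular":[0,0,0]},
    {"fingers":1,"xyz":[8.4,0,3.55],"angular":[0,0,0]},
    {"fingers":1,"xyz":[8.4,0,3.55],"angular":[0,0,0]},
    {"fingers":1,"xyz":[8.4,0,3.55],"angular":[0,0,0]}
  ]
}}

```text
clock: 4.47
position: [0.5787, 0.0123, 0.1694]
ee_rot: [-3.135, -0.208, 0.001]
force: [1.7, -0.3, -7.0]
width: 0.26
```

```bash
python3 -c "
from h import *
st();im=grab('top','top1');grab('scene','sc1')
cv2.imwrite('pics/v1.png',cv2.resize(im[125:255,215:295],None,fx=4,fy=4,interpolation=cv2.INTER_CUBIC))"
```

```text
4.47 [0.5787 0.0123 0.1694] [ 0.991  0.132 -0.001] [-0.001  0.    -1.   ] F [ 1.7 -0.3 -7. ] w 23.9 q [ 0.11  0.46 -0.31  1.76  0.17  0.95 -1.71]
```

Request:
{"api": "jog_arm", "payload": {
  "moves": [
    {"fingers":-1,"xyz":[0,0,0],"angular":[0,0,0]},
    {"fingers":-1,"xyz":[0,0,0],"angular":[0,0,0]},
    {"fingers":-1,"xyz":[0,0,0],"angular":[0,0,0]},
    {"fingers":-1,"xyz":[0,0,0],"angular":[0,0,0]},
    {"fingers":-1,"xyz":[0,0,-8],"angular":[0,0,0]},
    {"fingers":-1,"xyz":[0,0,-14],"angular":[0,0,0]},
    {"fingers":-1,"xyz":[0,-10,-14],"angular":[0,0,0]},
    {"fingers":-1,"xyz":[0,-28,-14],"angular":[0,0,0]},
    {"fingers":-1,"xyz":[0,-28,-14],"angular":[0,0,0]},
    {"fingers":-1,"xyz":[0,-28,-14],"angular":[0,0,0]},
    {"fingers":-1,"xyz":[0,-28,-14],"angular":[0,0,0]}
  ]
}}

```text
clock: 5.95
position: [0.5398, 0.2941, 0.3105]
ee_rot: [-3.132, -0.215, 0.0]
force: [-0.6, -0.9, -0.8]
width: 1.001
```

```bash
python3 -c "
from h import *
st();im=grab('top','top2');s=grab('scene','sc2')
t=cv2.resize(im[125:255,215:295],None,fx=4,fy=4,interpolation=cv2.INTER_CUBIC); s=cv2.resize(s[140:280,195:325],None,fx=3.7,fy=3.7,interpolation=cv2.INTER_CUBIC)[:520]
s=np.pad(s,((0,520-s.shape[0]),(0,0),(0,0)));cv2.imwrite('pics/v2.png',np.hstack([t,s])[:,:800])
for c in('blue','orange'):
    for u,v,a,k in cartons(im,c): print(c,round(u),round(v),labels(im,k))
"
```

```text
5.95 [0.5398 0.2941 0.3105] [ 0.991  0.137 -0.   ] [-0.     0.002 -1.   ] F [-0.6 -0.9 -0.8] w 92.1 q [-0.3   0.41 -0.41  1.47  0.17  1.29 -2.17]
blue 353 234 (array([ 448.1, -274.9]), 44.5, 35.2, 9.9)
blue 357 203 (array([ 540.9, -288.4]), 45.1, 35.2, -27.7)
blue 129 150 (array([674.7, 389.5]), 40.7, 16.8, 83.6)
```

View pics/v2.png

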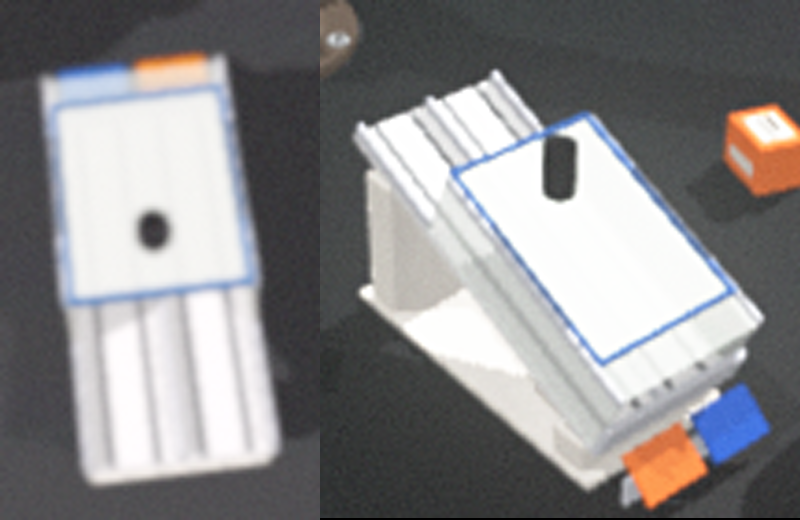

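```bash
python3 -c "
from h import *
im=cv2.imread('pics/top2.png'); g=cv2.cvtColor(im,cv2.COLOR_BGR2GRAY)
g4=cv2.resize(g,None,fx=4,fy=4,interpolation=cv2.INTER_CUBIC)
for v in (206,216,226,236):
    r=g4[4*v+2,4*225:4*292].astype(int); m=(r>225).astype(int); e=np.nonzero(np.diff(m))[0]
    uv=[((4*225+x+1)/4-.5,v+.1) for x in e]
    print(v,onslope('top',uv,0)[:,:2].round(4).tolist() if uv else r[::8])
r=g4[4*220,4*225:4*292];print(r[::4].tolist())
M=C0+U*(-.044)-N*.063
for s,n in((1,'blue'),(-1,'orange')): print(n,(M+RY*.03*s).round(4))
go([.455,.3005,.15],np.radians(-10.8)); go([.455,.3005,.034],np.radians(-10.8))
"
```

```text
206 [[0.019, 0.0329], [0.0168, 0.0173], [0.0159, 0.0112], [0.0138, -0.0044], [0.0118, -0.0186], [0.0085, -0.0429], [0.0076, -0.049], [0.0061, -0.0604]]
216 [[-0.0113, 0.0411], [-0.0146, 0.017], [-0.0154, 0.011], [-0.0175, -0.0043], [-0.0195, -0.019], [-0.0228, -0.0429], [-0.0236, -0.0488], [-0.025, -0.0594]]
226 [[-0.0418, 0.0412], [-0.0449, 0.0174], [-0.0458, 0.0109], [-0.0479, -0.0042], [-0.0499, -0.0193], [-0.053, -0.0429], [-0.0539, -0.0494], [-0.0554, -0.0604]]
236 [[-0.0713, 0.0412], [-0.0744, 0.0172], [-0.0753, 0.0107], [-0.0773, -0.0048], [-0.0792, -0.019], [-0.0824, -0.0428], [-0.0831, -0.0486], [-0.0845, -0.0589]]
[73, 70, 73, 73, 73, 73, 73, 81, 124, 179, 210, 219, 218, 215, 205, 186, 191, 220, 244, 253, 254, 254, 253, 253, 253, 244, 224, 209, 221, 241, 247, 243, 238, 232, 225, 219, 210, 196, 188, 208, 236, 251, 254, 253, 253, 254, 254, 252, 241, 218, 209, 225, 240, 241, 237, 230, 214, 171, 107, 70, 65, 67, 64, 60, 55, 54, 55]
blue [0.4602 0.027  0.1261]
orange [ 0.4682 -0.0325  0.1261]
[0.455  0.3005 0.15  ] xyz [-8.28, -1.69, 16.03] ang [-0.003, 0.001, 0.328]
[0.455  0.3005 0.034 ] xyz [-8.28, -1.66, 27.63] ang [-0.003, 0.001, 0.328]
```

Request:
{"api": "jog_arm", "payload": {
  "moves": [
    {"fingers":-1,"xyz":[-8.3,-1.7,10],"angular":[0,0,-2.1]},
    {"fingers":-1,"xyz":[-8.3,-1.7,10],"angular":[0,0,-2.1]},
    {"fingers":-1,"xyz":[-8.3,-1.7,10],"angular":[0,0,-2.1]},
    {"fingers":-1,"xyz":[-8.3,-1.7,10],"angular":[0,0,-2.1]},
    {"fingers":-1,"xyz":[-8.3,-1.7,10],"angular":[0,0,-2.1]},
    {"fingers":-1,"xyz":[-8.3,-1.7,10],"angular":[0,0,-2.1]},
    {"fingers":-1,"xyz":[-8.3,-1.7,10],"angular":[0,0,-2.1]},
    {"fingers":-1,"xyz":[-8.3,-1.7,10],"angular":[0,0,-2.1]},
    {"fingers":-1,"xyz":[-8.3,-1.7,10],"angular":[0,0,-2.1]},
    {"fingers":-1,"xyz":[-8.3,-1.7,10],"angular":[0,0,-2.1]},
    {"fingers":-1,"xyz":[-8.3,-1.7,10],"angular":[0,0,-2.1]},
    {"fingers":-1,"xyz":[-8.3,-1.7,10],"angular":[0,0,-2.1]}
  ]
}}

```text
clock: 7.55
position: [0.4575, 0.2947, 0.21]
ee_rot: [1.38, 2.822, -0.001]
force: [0.8, 0.0, -0.2]
width: 0.998
```

```bash
python3 -c "
from h import *
st();go([.455,.3005,.034],np.radians(169.2))"
```

```text
7.55 [0.4575 0.2947 0.21  ] [-0.614  0.789 -0.   ] [-0. -0. -1.] F [ 0.8  0.  -0.2] w 91.8 q [-0.02  0.49 -0.91  1.76  0.44  1.1  -0.42]
[0.455  0.3005 0.034 ] xyz [0.62, 0.17, 17.6] ang [-0.0, 0.0, -0.721]
```

Request:
{"api": "jog_arm", "payload": {
  "moves": [
    {"fingers":-1,"xyz":[0.6,0.2,5],"angular":[0,0,-0.72]},
    {"fingers":-1,"xyz":[0.6,0.2,8],"angular":[0,0,-0.72]},
    {"fingers":-1,"xyz":[0.6,0.2,9],"angular":[0,0,-0.72]},
    {"fingers":-1,"xyz":[0.6,0.2,9],"angular":[0,0,-0.72]},
    {"fingers":-1,"xyz":[0.6,0.2,11],"angular":[0,0,-0.72]},
    {"fingers":-1,"xyz":[0.6,0.2,15],"angular":[0,0,-0.72]},
    {"fingers":-1,"xyz":[0.6,0.2,17.5],"angular":[0,0,-0.72]},
    {"fingers":-1,"xyz":[0.6,0.2,17.5],"angular":[0,0,-0.72]},
    {"fingers":-1,"xyz":[0.6,0.2,17.5],"angular":[0,0,-0.72]}
  ]
}}

```text
clock: 8.68
position: [0.4551, 0.302, 0.0358]
ee_rot: [0.299, 3.127, 0.001]
force: [0.2, 0.9, 0.1]
width: 1.0
```

Request:
{"api": "jog_arm", "payload": {
  "moves": [
    {"fingers":1,"xyz":[0,0,0],"angular":[0,0,0]},
    {"fingers":1,"xyz":[0,0,0],"angular":[0,0,0]},
    {"fingers":1,"xyz":[0,0,0],"angular":[0,0,0]},
    {"fingers":1,"xyz":[0,0,0],"angular":[0,0,0]},
    {"fingers":1,"xyz":[0,0,0],"angular":[0,0,0]},
    {"fingers":1,"xyz":[0,0,0],"angular":[0,0,0]},
    {"fingers":1,"xyz":[0,0,0],"angular":[0,0,0]}
  ],
  "grip_force": 12
}}

```text
clock: 9.55
position: [0.4549, 0.3015, 0.0352]
ee_rot: [0.296, 3.128, -0.0]
force: [-0.4, -1.4, 1.6]
width: 0.501
```

```bash
cat >> h.py <<'E'
def place(lane,flip,ds=0.,grasp=.011,rel=.003):
    "lane +1/-1; TCP pose above and at release; grasp = TCP height above carton centre"
    F=C0+U*(-.044+ds)-N*.063+RY*(.03*lane-.001); psi=YAW+(np.pi if flip else 0); t=-.4 if flip else .4
    p=F+N*(.023+grasp+rel); go(p+np.array([0,0,.08]),psi,t); go(p,psi,t)
E
python3 -c "
from h import *
st();place(-1,True)"
```

```text
9.55 [0.4549 0.3015 0.0352] [-0.982  0.188 -0.   ] [-0. -0. -1.] F [-0.4 -1.4  1.6] w 46.1 q [-0.07  0.77 -0.91  1.92  0.8   0.87 -0.02]
[ 0.4826 -0.0315  0.2402] xyz [-8.97, -32.2, -20.49] ang [0.064, 0.397, -0.318]
[ 0.4826 -0.0315  0.1602] xyz [-8.97, -32.2, -12.49] ang [0.064, 0.397, -0.318]
```

Request:
{"api": "jog_arm", "payload": {
  "moves": [
    {"fingers":1,"xyz":[0,0,-6],"angular":[0,0,0]},
    {"fingers":1,"xyz":[0,0,-14],"angular":[0,0,0]},
    {"fingers":1,"xyz":[0,0,-24],"angular":[0,0,0]},
    {"fingers":1,"xyz":[0,0,-24],"angular":[0,0,0]},
    {"fingers":1,"xyz":[-9,-32.2,-24],"angular":[0.064,0.397,-0.318]},
    {"fingers":1,"xyz":[-9,-32.2,-24],"angular":[0.064,0.397,-0.318]},
    {"fingers":1,"xyz":[-9,-32.2,-24],"angular":[0.064,0.397,-0.318]},
    {"fingers":1,"xyz":[-9,-32.2,-24],"angular":[0.064,0.397,-0.318]},
    {"fingers":1,"xyz":[-9,-32.2,-24],"angular":[0.064,0.397,-0.318]},
    {"fingers":1,"xyz":[-9,-32.2,-24],"angular":[0.064,0.397,-0.318]},
    {"fingers":1,"xyz":[-9,-32.2,-24],"angular":[0.064,0.397,-0.318]},
    {"fingers":1,"xyz":[-9,-32.2,-24],"angular":[0.064,0.397,-0.318]}
  ]
}}

```text
clock: 11.05
position: [0.4826, -0.0299, 0.2754]
ee_rot: [0.186, -2.736, 0.036]
force: [0.2, 1.4, -1.5]
width: 0.496
```

```bash
python3 -c "
from h import *
st();place(-1,True,grasp=.012)"
```

```text
11.05 [ 0.4826 -0.0299  0.2754] [-0.913 -0.125  0.389] [-0.386 -0.051 -0.921] F [ 0.2  1.4 -1.5] w 45.7 q [ 0.62  0.7  -1.17  1.52  0.47  1.72  1.11]
[ 0.483  -0.0315  0.2411] xyz [-1.35, -0.17, 3.15] ang [0.0, 0.0, 0.003]
[ 0.483  -0.0315  0.1611] xyz [-4.46, -0.18, 10.52] ang [0.0, 0.0, 0.003]
```

Request:
{"api": "jog_arm", "payload": {
  "moves": [
    {"fingers":1,"xyz":[-1.35,-0.2,3.15],"angular":[0,0,0]},
    {"fingers":1,"xyz":[-2.6,-0.2,6.1],"angular":[0,0,0]},
    {"fingers":1,"xyz":[-3.4,-0.2,8.1],"angular":[0,0,0]},
    {"fingers":1,"xyz":[-4.1,-0.2,9.6],"angular":[0,0,0]},
    {"fingers":1,"xyz":[-4.45,-0.2,10.5],"angular":[0,0,0]},
    {"fingers":1,"xyz":[-4.45,-0.2,10.5],"angular":[0,0,0]},
    {"fingers":1,"xyz":[-4.45,-0.2,10.5],"angular":[0,0,0]}
  ]
}}

```text
clock: 11.92
position: [0.4836, -0.0332, 0.1619]
ee_rot: [0.183, -2.737, 0.036]
force: [-0.8, 0.1, 0.3]
width: 0.498
```

```bash
python3 -c "
from h import *
st();place(-1,True,grasp=.012)
im=grab('top','top3');s=grab('scene','sc3')
t=cv2.resize(im[125:255,215:295],None,fx=4,fy=4,interpolation=cv2.INTER_CUBIC); s=cv2.resize(s[140:280,195:325],None,fx=3.7,fy=3.7,interpolation=cv2.INTER_CUBIC)[:520]
s=np.pad(s,((0,520-s.shape[0]),(0,0),(0,0)));cv2.imwrite('pics/v3.png',np.hstack([t,s])[:,:800])"
```

```text
11.93 [ 0.4836 -0.0332  0.1619] [-0.913 -0.123  0.389] [-0.385 -0.051 -0.921] F [-0.8  0.1  0.3] w 45.8 q [ 0.6   0.81 -1.11  1.65  0.56  1.53  1.05]
[ 0.483  -0.0315  0.2411] xyz [3.11, 0.18, -7.29] ang [0.0, 0.001, 0.001]
[ 0.483  -0.0315  0.1611] xyz [0.0, 0.18, 0.08] ang [0.0, 0.001, 0.001]
```

View pics/v3.png

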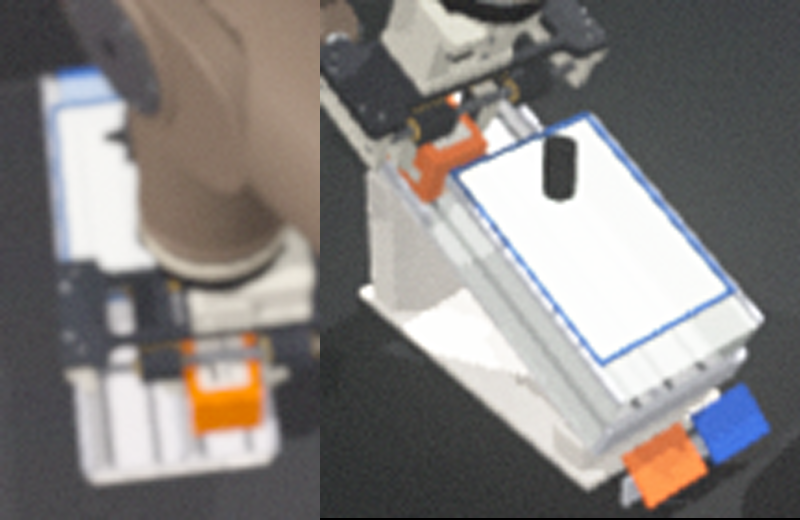

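Request:
{"api": "jog_arm", "payload": {
  "moves": [
    {"fingers":1,"xyz":[0,0.15,0.15],"angular":[0,0,0]},
    {"fingers":1,"xyz":[0,0.15,0.3],"angular":[0,0,0]},
    {"fingers":1,"xyz":[0,0.15,0.3],"angular":[0,0,0]}
  ]
}}

```text
clock: 12.4
position: [0.4823, -0.0317, 0.1593]
ee_rot: [0.183, -2.737, 0.036]
force: [1.4, 0.2, 5.9]
width: 0.505
```

Request:
{"api": "jog_arm", "payload": {
  "moves": [
    {"fingers":-1,"xyz":[0,0,-0.1],"angular":[0,0,0]},
    {"fingers":-1,"xyz":[0,0,-0.1],"angular":[0,0,0]},
    {"fingers":-1,"xyz":[0,0,-0.1],"angular":[0,0,0]},
    {"fingers":-1,"xyz":[0,0,-0.1],"angular":[0,0,0]},
    {"fingers":-1,"xyz":[0,0,-0.1],"angular":[0,0,0]},
    {"fingers":-1,"xyz":[0,0,-0.1],"angular":[0,0,0]},
    {"fingers":-1,"xyz":[0,0,-5],"angular":[0,0,0]},
    {"fingers":-1,"xyz":[0,0,-10],"angular":[0,0,0]},
    {"fingers":-1,"xyz":[0,0,-15],"angular":[0,0,0]},
    {"fingers":-1,"xyz":[0,0,-15],"angular":[0,0,0]}
  ]
}}

```text
clock: 13.65
position: [0.5415, -0.023, 0.2996]
ee_rot: [0.183, -2.741, 0.035]
force: [-0.6, 0.3, -0.8]
width: 0.999
```

```bash
python3 -c "
from h import *
st();go([.516,.3958,.20],np.radians(184.2))
im=grab('top','top4');s=grab('scene','sc4')
for c in('blue','orange'):
    for u,v,a,k in cartons(im,c): print(c,round(u),round(v),labels(im,k))
s=cv2.resize(s[140:280,195:380],None,fx=3.7,fy=3.7,interpolation=cv2.INTER_CUBIC)
cv2.imwrite('pics/v4.png',s)"
```

```text
13.65 [ 0.5415 -0.023   0.2996] [-0.915 -0.123  0.385] [-0.382 -0.05  -0.923] F [-0.6  0.3 -0.8] w 91.9 q [ 0.52  0.75 -1.13  1.33  0.5   1.82  1.13]
[0.516  0.3958 0.2   ] xyz [-6.66, 41.83, 8.09] ang [-0.01, -0.395, 0.06]
orange 122 208 (array([515.9, 395.8]), 43.0, 33.3, 4.2)
```

View pics/v4.png

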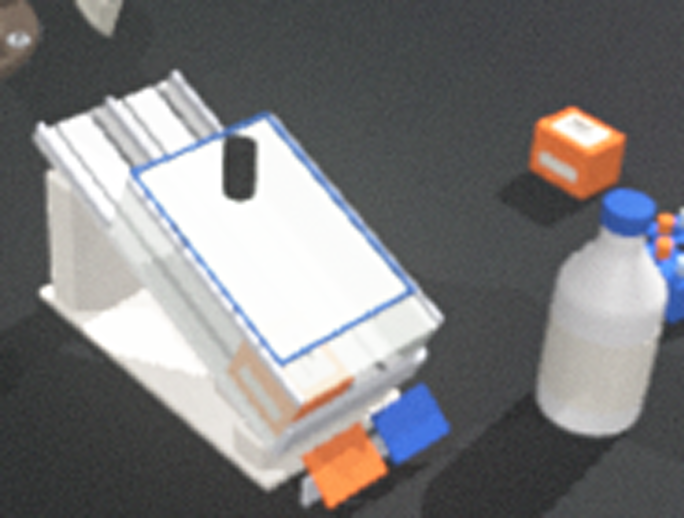

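Request:
{"api": "jog_arm", "payload": {
  "moves": [
    {"fingers":-1,"xyz":[-6.7,41.8,8.1],"angular":[0,-0.395,0.06]},
    {"fingers":-1,"xyz":[-6.7,41.8,8.1],"angular":[0,-0.395,0.06]},
    {"fingers":-1,"xyz":[-6.7,41.8,8.1],"angular":[0,-0.395,0.06]},
    {"fingers":-1,"xyz":[-6.7,41.8,8.1],"angular":[0,-0.395,0.06]},
    {"fingers":-1,"xyz":[-6.7,41.8,8.1],"angular":[0,-0.395,0.06]},
    {"fingers":-1,"xyz":[-6.7,41.8,8.1],"angular":[0,-0.395,0.06]},
    {"fingers":-1,"xyz":[-6.7,41.8,8.1],"angular":[0,-0.395,0.06]},
    {"fingers":-1,"xyz":[-6.7,41.8,8.1],"angular":[0,-0.395,0.06]},
    {"fingers":-1,"xyz":[-6.7,41.8,8.1],"angular":[0,-0.395,0.06]},
    {"fingers":-1,"xyz":[-6.7,41.8,8.1],"angular":[0,-0.395,0.06]},
    {"fingers":-1,"xyz":[-6.7,41.8,8.1],"angular":[0,-0.395,0.06]},
    {"fingers":-1,"xyz":[-6.7,41.8,8.1],"angular":[0,-0.395,0.06]}
  ]
}}

```text
clock: 15.25
position: [0.5146, 0.3931, 0.1963]
ee_rot: [0.115, -3.135, 0.019]
force: [1.0, -0.5, -0.4]
width: 0.998
```

```bash
python3 -c "
from h import *
st();go([.516,.3958,.034],np.radians(184.2))"
```

```text
15.25 [0.5146 0.3931 0.1963] [-0.997 -0.073  0.004] [-0.004 -0.012 -1.   ] F [ 1.  -0.5 -0.4] w 91.8 q [-0.14  0.74 -1.03  1.5   0.65  1.28  0.39]
[0.516  0.3958 0.034 ] xyz [-0.23, 0.45, 16.22] ang [-0.012, -0.004, 0.0]
```

Request:
{"api": "jog_arm", "payload": {
  "moves": [
    {"fingers":-1,"xyz":[-0.2,0.4,6],"angular":[-0.012,-0.004,0]},
    {"fingers":-1,"xyz":[-0.2,0.4,12],"angular":[-0.012,-0.004,0]},
    {"fingers":-1,"xyz":[-0.2,0.4,16.1],"angular":[-0.012,-0.004,0]},
    {"fingers":-1,"xyz":[-0.2,0.4,16.1],"angular":[-0.012,-0.004,0]},
    {"fingers":-1,"xyz":[-0.2,0.4,16.1],"angular":[-0.012,-0.004,0]},
    {"fingers":1,"xyz":[-0.2,0.4,16.1],"angular":[-0.012,-0.004,0]},
    {"fingers":1,"xyz":[-0.2,0.4,16.1],"angular":[-0.012,-0.004,0]},
    {"fingers":1,"xyz":[-0.2,0.4,16.1],"angular":[-0.012,-0.004,0]},
    {"fingers":1,"xyz":[-0.2,0.4,16.1],"angular":[-0.012,-0.004,0]},
    {"fingers":1,"xyz":[-0.2,0.4,16.1],"angular":[-0.012,-0.004,0]},
    {"fingers":1,"xyz":[-0.2,0.4,16.1],"angular":[-0.012,-0.004,0]},
    {"fingers":1,"xyz":[-0.2,0.4,16.1],"angular":[-0.012,-0.004,0]}
  ]
}}

```text
clock: 16.75
position: [0.5151, 0.3961, 0.035]
ee_rot: [0.118, -3.138, -0.0]
force: [-0.0, -1.0, 1.3]
width: 0.501
```

```bash
python3 -c "
from h import *
st();place(-1,True,grasp=.012)"
```

```text
16.75 [0.5151 0.3961 0.035 ] [-0.997 -0.075  0.001] [-0.001  0.    -1.   ] F [-0.  -1.   1.3] w 46.1 q [-0.19  0.9  -0.92  1.65  0.81  1.03  0.27]
[ 0.483  -0.0315  0.2411] xyz [6.42, -42.39, -20.62] ang [0.012, 0.399, -0.057]
[ 0.483  -0.0315  0.1611] xyz [6.42, -42.4, -12.62] ang [0.012, 0.399, -0.057]
```

Request:
{"api": "jog_arm", "payload": {
  "moves": [
    {"fingers":1,"xyz":[0,0,-6],"angular":[0,0,0]},
    {"fingers":1,"xyz":[0,0,-14],"angular":[0,0,0]},
    {"fingers":1,"xyz":[0,0,-24],"angular":[0,0,0]},
    {"fingers":1,"xyz":[0,0,-24],"angular":[0,0,0]},
    {"fingers":1,"xyz":[6.4,-42.4,-24],"angular":[0.012,0.399,-0.057]},
    {"fingers":1,"xyz":[6.4,-42.4,-24],"angular":[0.012,0.399,-0.057]},
    {"fingers":1,"xyz":[6.4,-42.4,-24],"angular":[0.012,0.399,-0.057]},
    {"fingers":1,"xyz":[6.4,-42.4,-24],"angular":[0.012,0.399,-0.057]},
    {"fingers":1,"xyz":[6.4,-42.4,-24],"angular":[0.012,0.399,-0.057]},
    {"fingers":1,"xyz":[6.4,-42.4,-24],"angular":[0.012,0.399,-0.057]},
    {"fingers":1,"xyz":[6.4,-42.4,-24],"angular":[0.012,0.399,-0.057]},
    {"fingers":1,"xyz":[6.4,-42.4,-24],"angular":[0.012,0.399,-0.057]}
  ]
}}

```text
clock: 18.25
position: [0.4833, -0.0364, 0.2741]
ee_rot: [0.17, -2.736, 0.038]
force: [0.6, 1.0, -1.8]
width: 0.502
```

Request:
{"api": "jog_arm", "payload": {
  "moves": [
    {"fingers":1,"xyz":[0,0,0],"angular":[0,0,0]},
    {"fingers":1,"xyz":[0,0,0],"angular":[0,0,0]}
  ]
}}

```text
clock: 18.5
position: [0.4833, -0.03, 0.275]
ee_rot: [0.186, -2.736, 0.037]
force: [-0.3, 0.0, -1.4]
width: 0.497
```

```bash
python3 -c "
from h import *
st();place(-1,True,grasp=.012)"
```

```text
18.5 [ 0.4833 -0.03    0.275 ] [-0.913 -0.125  0.389] [-0.386 -0.052 -0.921] F [-0.3  0.  -1.4] w 45.8 q [ 0.62  0.69 -1.16  1.52  0.46  1.71  1.12]
[ 0.483  -0.0315  0.2411] xyz [-1.28, -0.15, 3.14] ang [-0.0, 0.0, 0.002]
[ 0.483  -0.0315  0.1611] xyz [-4.39, -0.15, 10.51] ang [-0.0, 0.0, 0.002]
```

Request:
{"api": "jog_arm", "payload": {
  "moves": [
    {"fingers":1,"xyz":[-1.3,0,3.15],"angular":[0,0,0]},
    {"fingers":1,"xyz":[-2.6,0,6.1],"angular":[0,0,0]},
    {"fingers":1,"xyz":[-3.4,0,8.1],"angular":[0,0,0]},
    {"fingers":1,"xyz":[-4.1,0,9.6],"angular":[0,0,0]},
    {"fingers":1,"xyz":[-4.4,0,10.5],"angular":[0,0,0]},
    {"fingers":1,"xyz":[-4.4,0,10.7],"angular":[0,0,0]},
    {"fingers":1,"xyz":[-4.4,0,10.7],"angular":[0,0,0]},
    {"fingers":1,"xyz":[-4.4,0,10.7],"angular":[0,0,0]}
  ]
}}

```text
clock: 19.5
position: [0.4824, -0.0316, 0.1598]
ee_rot: [0.182, -2.737, 0.037]
force: [-0.1, 0.5, -0.9]
width: 0.497
```

Request:
{"api": "jog_arm", "payload": {
  "moves": [
    {"fingers":-1,"xyz":[0,0,0],"angular":[0,0,0]},
    {"fingers":-1,"xyz":[0,0,0],"angular":[0,0,0]},
    {"fingers":-1,"xyz":[0,0,0],"angular":[0,0,0]},
    {"fingers":-1,"xyz":[0,0,0],"angular":[0,0,0]},
    {"fingers":-1,"xyz":[0,0,0],"angular":[0,0,0]},
    {"fingers":-1,"xyz":[0,0,0],"angular":[0,0,0]},
    {"fingers":-1,"xyz":[0,0,-5],"angular":[0,0,0]},
    {"fingers":-1,"xyz":[0,0,-10],"angular":[0,0,0]},
    {"fingers":-1,"xyz":[0,0,-15],"angular":[0,0,0]},
    {"fingers":-1,"xyz":[0,0,-15],"angular":[0,0,0]}
  ]
}}

```text
clock: 20.75
position: [0.5418, -0.0225, 0.3004]
ee_rot: [0.182, -2.742, 0.035]
force: [-0.6, 0.5, -0.6]
width: 1.0
```

```bash
python3 -c "
from h import *
st();go([.448,-.275,.22],np.radians(10))
im=grab('top','top5');s=grab('scene','sc5')
for c in('blue','orange'):
    for u,v,a,k in cartons(im,c): print(c,round(u),round(v),labels(im,k))
s=cv2.resize(np.hstack([s[140:290,70:220],s[140:290,220:330]]),None,fx=3,fy=3,interpolation=cv2.INTER_CUBIC)
cv2.imwrite('pics/v5.png',s)"
```

```text
20.75 [ 0.5418 -0.0225  0.3004] [-0.915 -0.123  0.384] [-0.381 -0.05  -0.923] F [-0.6  0.5 -0.6] w 92.0 q [ 0.52  0.74 -1.12  1.33  0.49  1.82  1.14]
[ 0.448 -0.275  0.22 ] xyz [8.59, -23.79, 12.26] ang [-0.608, -0.014, 3.041]
```

View pics/v5.png

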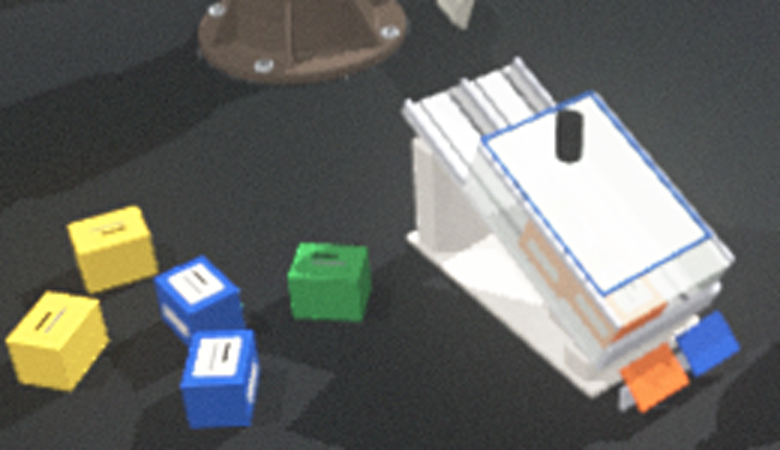

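```bash
python3 -c "
from h import *
st();go([.448,-.275,.22],np.radians(190))"
```

```text
20.85 [ 0.5401 -0.0238  0.2972] [-0.913 -0.122  0.389] [-0.386 -0.052 -0.921] F [-0.2  0.4 -0.2] w 92.1 q [ 0.52  0.74 -1.11  1.33  0.49  1.82  1.14]
[ 0.448 -0.275  0.22 ] xyz [8.47, -23.68, 11.96] ang [0.008, -0.4, -0.041]
```

Request:
{"api": "jog_arm", "payload": {
  "moves": [
    {"fingers":-0.45,"xyz":[8.5,-23.7,12],"angular":[0.008,-0.4,-0.041]},
    {"fingers":-0.45,"xyz":[8.5,-23.7,12],"angular":[0.008,-0.4,-0.041]},
    {"fingers":-0.45,"xyz":[8.5,-23.7,12],"angular":[0.008,-0.4,-0.041]},
    {"fingers":-0.45,"xyz":[8.5,-23.7,12],"angular":[0.008,-0.4,-0.041]},
    {"fingers":-0.45,"xyz":[8.5,-23.7,12],"angular":[0.008,-0.4,-0.041]},
    {"fingers":-0.45,"xyz":[8.5,-23.7,12],"angular":[0.008,-0.4,-0.041]},
    {"fingers":-0.45,"xyz":[8.5,-23.7,12],"angular":[0.008,-0.4,-0.041]},
    {"fingers":-0.45,"xyz":[8.5,-23.7,12],"angular":[0.008,-0.4,-0.041]},
    {"fingers":-0.45,"xyz":[8.5,-23.7,12],"angular":[0.008,-0.4,-0.041]},
    {"fingers":-0.45,"xyz":[8.5,-23.7,12],"angular":[0.008,-0.4,-0.041]}
  ]
}}

```text
clock: 22.1
position: [0.4478, -0.2748, 0.2201]
ee_rot: [-0.275, 3.129, 0.0]
force: [0.4, 0.4, 0.2]
width: 0.729
```

```bash
python3 -c "
from h import *
st();go([.448,-.275,.034],np.radians(190))
im=grab('scene','sc6');print([(round(u),round(v)) for u,v,a,k in cartons(im,'blue')],[(round(u),round(v)) for u,v,a,k in cartons(cv2.imread('pics/scene0.png'),'blue')])"
```

```text
22.1 [ 0.4478 -0.2748  0.2201] [-0.985 -0.175 -0.   ] [ 0.  0. -1.] F [0.4 0.4 0.2] w 67.1 q [ 1.28  0.58 -1.21  1.78  0.58  1.2   1.64]
[ 0.448 -0.275  0.034] xyz [-0.01, -0.02, 18.61] ang [0.0, 0.0, 0.001]
[(306, 254), (390, 212), (243, 8)] [(306, 254), (390, 212), (243, 8)]
```

Request:
{"api": "jog_arm", "payload": {
  "moves": [
    {"fingers":-0.45,"xyz":[0,0,6],"angular":[0,0,0]},
    {"fingers":-0.45,"xyz":[0,0,12],"angular":[0,0,0]},
    {"fingers":-0.45,"xyz":[0,0,16],"angular":[0,0,0]},
    {"fingers":-0.45,"xyz":[0,0,18.5],"angular":[0,0,0]},
    {"fingers":-0.45,"xyz":[0,0,18.5],"angular":[0,0,0]},
    {"fingers":-0.45,"xyz":[0,0,18.5],"angular":[0,0,0]},
    {"fingers":1,"xyz":[0,0,18.5],"angular":[0,0,0]},
    {"fingers":1,"xyz":[0,0,18.5],"angular":[0,0,0]},
    {"fingers":1,"xyz":[0,0,18.5],"angular":[0,0,0]},
    {"fingers":1,"xyz":[0,0,18.5],"angular":[0,0,0]},
    {"fingers":1,"xyz":[0,0,18.5],"angular":[0,0,0]}
  ]
}}

```text
clock: 23.52
position: [0.4477, -0.2755, 0.0355]
ee_rot: [-0.273, 3.129, -0.001]
force: [-2.0, 0.2, 7.5]
width: 0.504
```

```bash
python3 -c "
from h import *
st();place(1,True,grasp=.012)"
```

```text
23.52 [ 0.4477 -0.2755  0.0355] [-0.985 -0.173 -0.   ] [ 0. -0. -1.] F [-2.   0.2  7.5] w 46.3 q [ 1.12  0.78 -0.99  1.96  0.86  0.89  1.41]
[0.475  0.028  0.2411] xyz [-7.96, 29.41, -20.57] ang [-0.009, 0.4, 0.041]
[0.475  0.028  0.1611] xyz [-7.95, 29.42, -12.57] ang [-0.009, 0.4, 0.041]
```

Request:
{"api": "jog_arm", "payload": {
  "moves": [
    {"fingers":1,"xyz":[0,0,-6],"angular":[0,0,0]},
    {"fingers":1,"xyz":[0,0,-14],"angular":[0,0,0]},
    {"fingers":1,"xyz":[0,0,-24],"angular":[0,0,0]},
    {"fingers":1,"xyz":[0,0,-24],"angular":[0,0,0]},
    {"fingers":1,"xyz":[-8,29.4,-24],"angular":[-0.009,0.4,0.041]},
    {"fingers":1,"xyz":[-8,29.4,-24],"angular":[-0.009,0.4,0.041]},
    {"fingers":1,"xyz":[-8,29.4,-24],"angular":[-0.009,0.4,0.041]},
    {"fingers":1,"xyz":[-8,29.4,-24],"angular":[-0.009,0.4,0.041]},
    {"fingers":1,"xyz":[-8,29.4,-24],"angular":[-0.009,0.4,0.041]},
    {"fingers":1,"xyz":[-8,29.4,-24],"angular":[-0.009,0.4,0.041]},
    {"fingers":1,"xyz":[-8,29.4,-24],"angular":[-0.009,0.4,0.041]},
    {"fingers":1,"xyz":[-8,29.4,-24],"angular":[-0.009,0.4,0.041]}
  ]
}}

```text
clock: 25.02
position: [0.4755, 0.0262, 0.2747]
ee_rot: [0.179, -2.736, 0.037]
force: [0.0, -1.5, -0.4]
width: 0.503
```

Request:
{"api": "jog_arm", "payload": {
  "moves": [
    {"fingers":1,"xyz":[0,0,0],"angular":[0,0,0]},
    {"fingers":1,"xyz":[0,0,0],"angular":[0,0,0]}
  ]
}}

```text
clock: 25.28
position: [0.4754, 0.0268, 0.2749]
ee_rot: [0.179, -2.736, 0.035]
force: [-0.2, -0.6, -1.4]
width: 0.499
```

```bash
python3 -c "
from h import *
st();place(1,True,grasp=.012,rel=.002)"
```

```text
25.27 [0.4754 0.0268 0.2749] [-0.913 -0.12   0.39 ] [-0.386 -0.05  -0.921] F [-0.2 -0.6 -1.4] w 45.9 q [ 0.49  0.63 -1.06  1.54  0.37  1.66  1.08]
[0.4747 0.0279 0.2402] xyz [-1.3, 0.12, 3.22] ang [0.002, -0.0, -0.002]
[0.4747 0.0279 0.1602] xyz [-4.42, 0.11, 10.59] ang [0.002, -0.0, -0.002]
```

Request:
{"api": "jog_arm", "payload": {
  "moves": [
    {"fingers":1,"xyz":[-1.3,0.1,3.2],"angular":[0,0,0]},
    {"fingers":1,"xyz":[-2.6,0.1,6.1],"angular":[0,0,0]},
    {"fingers":1,"xyz":[-3.4,0.1,8.1],"angular":[0,0,0]},
    {"fingers":1,"xyz":[-4.1,0.1,9.6],"angular":[0,0,0]},
    {"fingers":1,"xyz":[-4.4,0.1,10.5],"angular":[0,0,0]},
    {"fingers":1,"xyz":[-4.4,0.1,10.7],"angular":[0,0,0]},
    {"fingers":1,"xyz":[-4.4,0.1,10.7],"angular":[0,0,0]},
    {"fingers":1,"xyz":[-4.4,0.1,10.7],"angular":[0,0,0]}
  ]
}}

```text
clock: 26.28
position: [0.4741, 0.0291, 0.1598]
ee_rot: [0.182, -2.737, 0.035]
force: [0.1, 0.1, -0.8]
width: 0.499
```

Request:
{"api": "jog_arm", "payload": {
  "moves": [
    {"fingers":-1,"xyz":[0,0,0],"angular":[0,0,0]},
    {"fingers":-1,"xyz":[0,0,0],"angular":[0,0,0]},
    {"fingers":-1,"xyz":[0,0,0],"angular":[0,0,0]},
    {"fingers":-1,"xyz":[0,0,0],"angular":[0,0,0]},
    {"fingers":-1,"xyz":[0,0,0],"angular":[0,0,0]},
    {"fingers":-1,"xyz":[0,0,0],"angular":[0,0,0]},
    {"fingers":-1,"xyz":[0,0,-5],"angular":[0,0,0]},
    {"fingers":-1,"xyz":[0,0,-10],"angular":[0,0,0]},
    {"fingers":-1,"xyz":[0,0,-15],"angular":[0,0,0]},
    {"fingers":-1,"xyz":[0,0,-15],"angular":[0,0,0]},
    {"fingers":-1,"xyz":[0,0,-15],"angular":[0,0,0]}
  ]
}}

```text
clock: 27.65
position: [0.5317, 0.0365, 0.297]
ee_rot: [0.182, -2.736, 0.036]
force: [-0.2, -0.2, -0.1]
width: 1.002
```

```bash
python3 -c "
from h import *
st();go([.541,-.288,.22],np.radians(152.5))
im=grab('top','top7');s=grab('scene','sc7')
for u,v,a,k in cartons(im,'blue'): print(round(u),round(v),labels(im,k))
s=cv2.resize(np.hstack([s[140:290,70:330]]),None,fx=3,fy=3,interpolation=cv2.INTER_CUBIC)
cv2.imwrite('pics/v7.png',s)"
```

```text
27.65 [0.5317 0.0365 0.297 ] [-0.913 -0.122  0.39 ] [-0.387 -0.051 -0.921] F [-0.2 -0.2 -0.1] w 92.2 q [ 0.4   0.69 -1.02  1.36  0.4   1.77  1.1 ]
[ 0.541 -0.288  0.22 ] xyz [0.12, -32.29, 8.38] ang [-0.122, -0.388, 0.605]
```

View pics/v7.png

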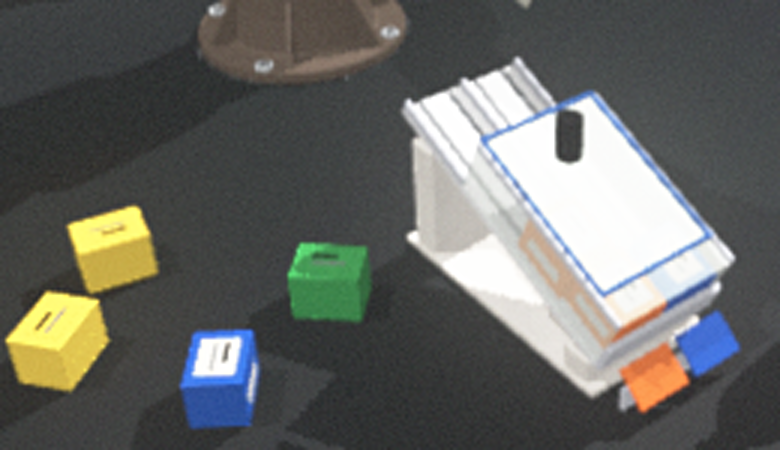

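The first blue carton is queued. The last one is still at crop pixel (220,378), so it hasn't moved.

Request:
{"api": "jog_arm", "payload": {
  "moves": [
    {"fingers":-0.6,"xyz":[0.1,-32.3,8.4],"angular":[-0.122,-0.388,0.605]},
    {"fingers":-0.6,"xyz":[0.1,-32.3,8.4],"angular":[-0.122,-0.388,0.605]},
    {"fingers":-0.6,"xyz":[0.1,-32.3,8.4],"angular":[-0.122,-0.388,0.605]},
    {"fingers":-0.6,"xyz":[0.1,-32.3,8.4],"angular":[-0.122,-0.388,0.605]},
    {"fingers":-0.6,"xyz":[0.1,-32.3,8.4],"angular":[-0.122,-0.388,0.605]},
    {"fingers":-0.6,"xyz":[0.1,-32.3,8.4],"angular":[-0.122,-0.388,0.605]},
    {"fingers":-0.6,"xyz":[0.1,-32.3,8.4],"angular":[-0.122,-0.388,0.605]},
    {"fingers":-0.6,"xyz":[0.1,-32.3,8.4],"angular":[-0.122,-0.388,0.605]},
    {"fingers":-0.6,"xyz":[0.1,-32.3,8.4],"angular":[-0.122,-0.388,0.605]},
    {"fingers":-0.6,"xyz":[0.1,-32.3,8.4],"angular":[-0.122,-0.388,0.605]},
    {"fingers":-0.6,"xyz":[0.1,-32.3,8.4],"angular":[-0.122,-0.388,0.605]}
  ]
}}

```text
clock: 29.12
position: [0.5415, -0.2875, 0.2204]
ee_rot: [0.746, 3.051, 0.0]
force: [-0.4, 0.5, -0.1]
width: 0.797
```

```bash
python3 -c "
from h import *
st();go([.541,-.288,.034],np.radians(152.5))"
```

```text
29.12 [ 0.5415 -0.2875  0.2204] [-0.887  0.462 -0.   ] [ 0.001  0.    -1.   ] F [-0.4  0.5 -0.1] w 73.3 q [ 0.98  0.59 -0.9   1.58  0.49  1.2   1.07]
[ 0.541 -0.288  0.034] xyz [0.03, -0.07, 18.64] ang [0.0, 0.0, 0.0]
```

Request:
{"api": "jog_arm", "payload": {
  "moves": [
    {"fingers":-0.6,"xyz":[0,0,6],"angular":[0,0,0]},
    {"fingers":-0.6,"xyz":[0,0,12],"angular":[0,0,0]},
    {"fingers":-0.6,"xyz":[0,0,16],"angular":[0,0,0]},
    {"fingers":-0.6,"xyz":[0,0,18.5],"angular":[0,0,0]},
    {"fingers":-0.6,"xyz":[0,0,18.5],"angular":[0,0,0]},
    {"fingers":-0.6,"xyz":[0,0,18.5],"angular":[0,0,0]},
    {"fingers":1,"xyz":[0,0,18.5],"angular":[0,0,0]},
    {"fingers":1,"xyz":[0,0,18.5],"angular":[0,0,0]},
    {"fingers":1,"xyz":[0,0,18.5],"angular":[0,0,0]},
    {"fingers":1,"xyz":[0,0,18.5],"angular":[0,0,0]},
    {"fingers":1,"xyz":[0,0,18.5],"angular":[0,0,0]},
    {"fingers":1,"xyz":[0,0,18.5],"angular":[0,0,0]}
  ]
}}

```text
clock: 30.62
position: [0.5415, -0.2882, 0.0356]
ee_rot: [0.748, 3.051, -0.0]
force: [-1.5, -0.5, 6.6]
width: 0.503
```

```bash
python3 -c "
from h import *
st();place(1,True,grasp=.012,rel=.002)"
```

```text
30.62 [ 0.5415 -0.2882  0.0356] [-0.887  0.462 -0.001] [ 0.001 -0.    -1.   ] F [-1.5 -0.5  6.6] w 46.3 q [ 0.9   0.79 -0.76  1.75  0.68  0.89  0.92]
[0.4747 0.0279 0.2402] xyz [20.53, 24.94, -20.47] ang [0.123, 0.388, -0.605]
[0.4747 0.0279 0.1602] xyz [20.53, 24.94, -12.47] ang [0.123, 0.388, -0.605]
```

Request:
{"api": "jog_arm", "payload": {
  "moves": [
    {"fingers":1,"xyz":[0,0,-6],"angular":[0,0,0]},
    {"fingers":1,"xyz":[0,0,-14],"angular":[0,0,0]},
    {"fingers":1,"xyz":[0,0,-24],"angular":[0,0,0]},
    {"fingers":1,"xyz":[0,0,-24],"angular":[0,0,0]},
    {"fingers":1,"xyz":[20.5,24.9,-24],"angular":[0.123,0.388,-0.605]},
    {"fingers":1,"xyz":[20.5,24.9,-24],"angular":[0.123,0.388,-0.605]},
    {"fingers":1,"xyz":[20.5,24.9,-24],"angular":[0.123,0.388,-0.605]},
    {"fingers":1,"xyz":[20.5,24.9,-24],"angular":[0.123,0.388,-0.605]},
    {"fingers":1,"xyz":[20.5,24.9,-24],"angular":[0.123,0.388,-0.605]},
    {"fingers":1,"xyz":[20.5,24.9,-24],"angular":[0.123,0.388,-0.605]},
    {"fingers":1,"xyz":[20.5,24.9,-24],"angular":[0.123,0.388,-0.605]},
    {"fingers":1,"xyz":[20.5,24.9,-24],"angular":[0.123,0.388,-0.605]}
  ]
}}

```text
clock: 32.12
position: [0.4751, 0.0257, 0.2749]
ee_rot: [0.178, -2.736, 0.037]
force: [0.2, 0.2, -1.6]
width: 0.503
```

Request:
{"api": "jog_arm", "payload": {
  "moves": [
    {"fingers":1,"xyz":[0,0,0],"angular":[0,0,0]},
    {"fingers":1,"xyz":[0,0,0],"angular":[0,0,0]},
    {"fingers":1,"xyz":[0,0,0],"angular":[0,0,0]}
  ]
}}

```text
clock: 32.5
position: [0.4747, 0.0271, 0.2752]
ee_rot: [0.181, -2.736, 0.037]
force: [-1.0, 0.3, -0.6]
width: 0.502
```

```bash
python3 -c "
from h import *
st();place(1,True,grasp=.012,rel=.002)"
```

```text
32.5 [0.4747 0.0271 0.2752] [-0.913 -0.121  0.39 ] [-0.386 -0.051 -0.921] F [-1.   0.3 -0.6] w 46.2 q [ 0.49  0.63 -1.05  1.54  0.37  1.65  1.09]
[0.4747 0.0279 0.2402] xyz [-1.37, 0.08, 3.22] ang [0.001, -0.0, -0.001]
[0.4747 0.0279 0.1602] xyz [-4.49, 0.08, 10.59] ang [0.001, -0.0, -0.001]
```

Request:
{"api": "jog_arm", "payload": {
  "moves": [
    {"fingers":1,"xyz":[-1.3,0.1,3.2],"angular":[0,0,0]},
    {"fingers":1,"xyz":[-2.6,0.1,6.1],"angular":[0,0,0]},
    {"fingers":1,"xyz":[-3.4,0.1,8.1],"angular":[0,0,0]},
    {"fingers":1,"xyz":[-4.1,0.1,9.6],"angular":[0,0,0]},
    {"fingers":1,"xyz":[-4.45,0.1,10.5],"angular":[0,0,0]},
    {"fingers":1,"xyz":[-4.45,0.1,10.7],"angular":[0,0,0]},
    {"fingers":1,"xyz":[-4.45,0.1,10.7],"angular":[0,0,0]},
    {"fingers":1,"xyz":[-4.45,0.1,10.7],"angular":[0,0,0]}
  ]
}}

```text
clock: 33.5
position: [0.4738, 0.0285, 0.1597]
ee_rot: [0.182, -2.736, 0.037]
force: [0.2, 0.0, -1.0]
width: 0.503
```

Request:
{"api": "jog_arm", "payload": {
  "moves": [
    {"fingers":-1,"xyz":[0,0,0],"angular":[0,0,0]},
    {"fingers":-1,"xyz":[0,0,0],"angular":[0,0,0]},
    {"fingers":-1,"xyz":[0,0,0],"angular":[0,0,0]},
    {"fingers":-1,"xyz":[0,0,0],"angular":[0,0,0]},
    {"fingers":-1,"xyz":[0,0,0],"angular":[0,0,0]},
    {"fingers":-1,"xyz":[0,0,0],"angular":[0,0,0]},
    {"fingers":-1,"xyz":[0,0,-5],"angular":[0,0,0]},
    {"fingers":-1,"xyz":[0,0,-10],"angular":[0,0,0]},
    {"fingers":-1,"xyz":[0,0,-15],"angular":[0,0,0]},
    {"fingers":-1,"xyz":[0,0,-15],"angular":[0,0,0]},
    {"fingers":-1,"xyz":[0,0,-15],"angular":[0,0,0]}
  ]
}}

```text
clock: 34.88
position: [0.5315, 0.0361, 0.297]
ee_rot: [0.182, -2.735, 0.037]
force: [-1.3, 0.2, 0.5]
width: 1.002
```

```bash
python3 -c "
from h import *
st();go([.5787,.0123,.30],YAW+np.pi)
s=grab('scene','sc8')
s=cv2.resize(np.hstack([s[140:290,70:330]]),None,fx=3,fy=3,interpolation=cv2.INTER_CUBIC)
cv2.imwrite('pics/v8.png',s)"
```

```text
34.88 [0.5315 0.0361 0.297 ] [-0.913 -0.122  0.39 ] [-0.387 -0.052 -0.921] F [-1.3  0.2  0.5] w 92.2 q [ 0.4   0.69 -1.01  1.36  0.4   1.76  1.1 ]
[0.5787 0.0123 0.3   ] xyz [-3.9, -2.99, -1.98] ang [-0.0, -0.401, -0.0]
```

View pics/v8.png

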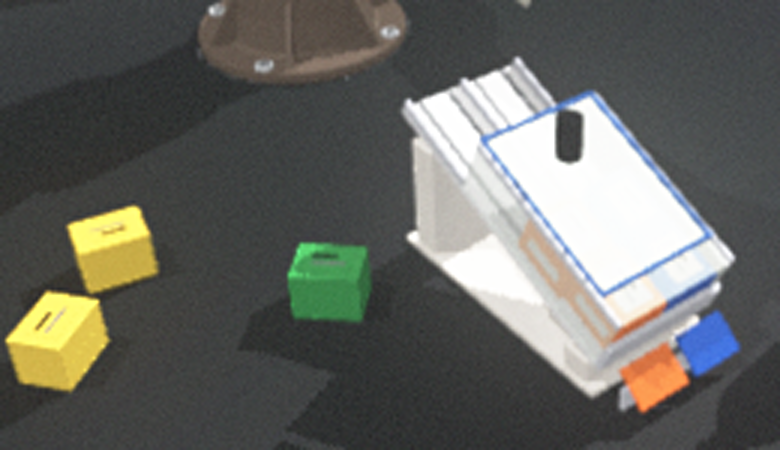

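Request:
{"api": "jog_arm", "payload": {
  "moves": [
    {"fingers":-1,"xyz":[-3.9,-3,-2],"angular":[0,-0.4,0]},
    {"fingers":-1,"xyz":[-3.9,-3,-2],"angular":[0,-0.4,0]},
    {"fingers":-1,"xyz":[-3.9,-3,-2],"angular":[0,-0.4,0]},
    {"fingers":-1,"xyz":[-3.9,-3,-2],"angular":[0,-0.4,0]},
    {"fingers":-1,"xyz":[-3.9,-3,-2],"angular":[0,-0.4,0]}
  ]
}}

```text
clock: 35.55
position: [0.5794, 0.0121, 0.3002]
ee_rot: [0.208, -3.132, -0.001]
force: [-0.1, -0.4, -0.3]
width: 1.004
```

```bash
python3 -c "
from h import *
st();go([.5787,.0123,.171],YAW+np.pi)"
```

```text
35.55 [0.5794 0.0121 0.3002] [-0.991 -0.132  0.003] [-0.003  0.    -1.   ] F [-0.1 -0.4 -0.3] w 92.3 q [ 0.6   0.54 -1.1   1.54  0.48  1.36  1.16]
[0.5787 0.0123 0.171 ] xyz [0.03, 0.01, 12.92] ang [0.001, -0.003, -0.001]
```

Request:
{"api": "jog_arm", "payload": {
  "moves": [
    {"fingers":-1,"xyz":[0,0,5],"angular":[0,0,0]},
    {"fingers":-1,"xyz":[0,0,10],"angular":[0,0,0]},
    {"fingers":-1,"xyz":[0,0,12.9],"angular":[0,0,0]},
    {"fingers":1,"xyz":[0,0,12.9],"angular":[0,0,0]},
    {"fingers":1,"xyz":[0,0,12.9],"angular":[0,0,0]},
    {"fingers":1,"xyz":[0,0,12.9],"angular":[0,0,0]},
    {"fingers":1,"xyz":[0,0,12.9],"angular":[0,0,0]},
    {"fingers":1,"xyz":[0,0,12.9],"angular":[0,0,0]},
    {"fingers":1,"xyz":[0,0,12.9],"angular":[0,0,0]},
    {"fingers":1,"xyz":[0,0,12.9],"angular":[0,0,0]},
    {"fingers":1,"xyz":[0,0,12.9],"angular":[0,0,0]},
    {"fingers":1,"xyz":[0,0,12.9],"angular":[0,0,0]}
  ],
  "grip_force": 15
}}

```text
clock: 37.05
position: [0.5789, 0.0124, 0.1717]
ee_rot: [0.209, -3.134, -0.0]
force: [-0.5, 0.4, 0.3]
width: 0.255
```

```bash
python3 -c "
from h import *
st();go([.4953,.0011,.2057],YAW+np.pi); p=arm.observe()['position']; go(p-U*.093,YAW+np.pi)
s=grab('top','top9'); cv2.imwrite('pics/v9.png',cv2.resize(s[110:270,200:320],None,fx=4,fy=3.7,interpolation=cv2.INTER_CUBIC))"
```

```text
37.05 [0.5789 0.0124 0.1717] [-0.991 -0.133  0.   ] [-0.  0. -1.] F [-0.5  0.4  0.3] w 23.4 q [ 0.55  0.65 -1.02  1.72  0.6   1.13  1.05]
[0.4953 0.0011 0.2057] xyz [8.44, -0.01, -3.39] ang [0.0, -0.0, -0.0]
[0.494  0.001  0.2079] xyz [8.57, 0.0, -3.62] ang [0.0, -0.0, -0.0]
```

View pics/v9.png

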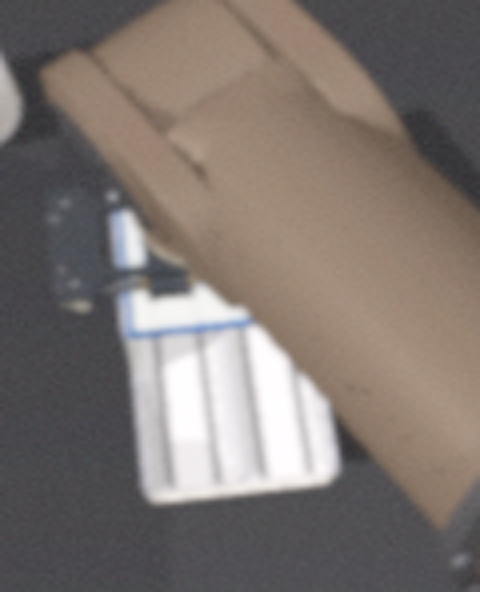

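Request:
{"api": "jog_arm", "payload": {
  "moves": [
    {"fingers":1,"xyz":[0,0,0],"angular":[0,0,0]},
    {"fingers":1,"xyz":[1.4,0,-0.6],"angular":[0,0,0]},
    {"fingers":1,"xyz":[2.8,0,-1.2],"angular":[0,0,0]},
    {"fingers":1,"xyz":[4.3,0,-1.8],"angular":[0,0,0]},
    {"fingers":1,"xyz":[5.7,0,-2.4],"angular":[0,0,0]},
    {"fingers":1,"xyz":[7.1,0,-3.0],"angular":[0,0,0]},
    {"fingers":1,"xyz":[8,0,-3.4],"angular":[0,0,0]},
    {"fingers":1,"xyz":[8.6,0,-3.65],"angular":[0,0,0]},
    {"fingers":1,"xyz":[8.6,0,-3.65],"angular":[0,0,0]},
    {"fingers":1,"xyz":[8.6,0,-3.65],"angular":[0,0,0]}
  ]
}}

```text
clock: 38.35
position: [0.4942, 0.0008, 0.2085]
ee_rot: [-0.208, 3.134, 0.001]
force: [4.4, 2.1, -5.2]
width: 0.256
```

Request:
{"api": "jog_arm", "payload": {
  "moves": [
    {"fingers":-1,"xyz":[0,0,0],"angular":[0,0,0]},
    {"fingers":-1,"xyz":[0,0,0],"angular":[0,0,0]},
    {"fingers":-1,"xyz":[0,0,0],"angular":[0,0,0]},
    {"fingers":-1,"xyz":[0,0,0],"angular":[0,0,0]},
    {"fingers":-1,"xyz":[0,0,0],"angular":[0,0,0]},
    {"fingers":-1,"xyz":[0,0,-6],"angular":[0,0,0]},
    {"fingers":-1,"xyz":[0,0,-12],"angular":[0,0,0]},
    {"fingers":-1,"xyz":[0,-25,-12],"angular":[0,0,0]},
    {"fingers":-1,"xyz":[0,-25,-12],"angular":[0,0,0]},
    {"fingers":-1,"xyz":[0,-25,-12],"angular":[0,0,0]},
    {"fingers":-1,"xyz":[0,-25,-12],"angular":[0,0,0]},
    {"fingers":-1,"xyz":[0,-25,-12],"angular":[0,0,0]}
  ]
}}

```text
clock: 39.85
position: [0.5262, -0.2534, 0.3266]
ee_rot: [0.194, -3.134, -0.001]
force: [-0.1, 1.2, -0.9]
width: 0.997
```

```bash
python3 -c "
from h import *
st();im=grab('top','top10');s=grab('scene','sc10')
t=cv2.resize(im[125:255,215:295],None,fx=4,fy=4,interpolation=cv2.INTER_CUBIC); s=cv2.resize(s[140:280,195:325],None,fx=3.7,fy=3.7,interpolation=cv2.INTER_CUBIC)[:520]
s=np.pad(s,((0,520-s.shape[0]),(0,0),(0,0)));cv2.imwrite('pics/v10.png',np.hstack([t,s])[:,:800])
# blue rim / knob shift versus the shut picture
for n,f0,box in(('top','top0',(170,250,215,295)),('scene','scene0',(140,215,210,290))):
    a,b,c,d=box; A=cv2.imread(f'pics/{f0}.png')[a:b,c:d]; B=(im if n=='top' else cv2.imread('pics/sc10.png'))[a:b,c:d]
    r=[]
    for I in(A,B):
        m=cv2.inRange(cv2.cvtColor(I,cv2.COLOR_BGR2GRAY),0,60); nn,_,stt,ce=cv2.connectedComponentsWithStats(m); 
        j=[(ce[i].round(2).tolist(),int(stt[i,4])) for i in range(1,nn) if 25<stt[i,4]<160]; r.append(j)
    print(n,r)
"
```

```text
39.85 [ 0.5262 -0.2534  0.3266] [-0.992 -0.123  0.002] [-0.002  0.    -1.   ] F [-0.1  1.2 -0.9] w 91.8 q [ 1.06  0.53 -1.11  1.49  0.48  1.42  1.63]
top [[], []]
scene [[([29.24, 21.13], 62)], [([27.96, 19.06], 94)]]
```

View pics/v10.png

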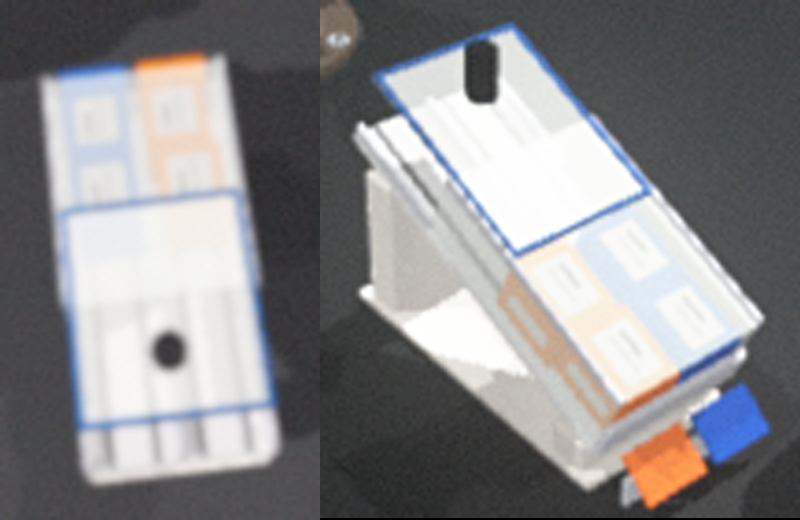

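All four cartons are queued with labels up. The cover now looks a few mm further up than at the start, so I'll measure its position in the shut, open and current pictures.

```bash
python3 -c "
from h import *
for f in('top0','top2','top5','top10'):
    im=cv2.imread(f'pics/{f}.png'); b=cv2.resize(im,None,fx=4,fy=4,interpolation=cv2.INTER_CUBIC).astype(int)
    w=b[:,:,0]-b[:,:,2]   # blueness
    out=[]
    for y in (-.045,-.03,.03,.045):
        s=np.arange(-.1,.19,.0005); X=C0+np.outer(s,U)+RY*y; q=proj('top',X); q=np.round((q+.5)*4-.5).astype(int)
        v=w[q[:,1],q[:,0]]; pk=[(round(float(s[i])*1000,1),int(v[i])) for i in range(5,len(s)-5) if v[i]==v[i-5:i+6].max() and v[i]>45]
        out.append(pk)
    print(f,out)
"
```

```text
top0 [[(-80.5, 67)], [(-80.5, 57)], [(-81.0, 54), (-80.5, 54)], [(-81.5, 71)]]
top2 [[(2.0, 57), (2.5, 57), (3.0, 57)], [(3.5, 52), (4.0, 52), (4.5, 52)], [(3.5, 59), (165.0, 52), (165.5, 52), (166.0, 52)], [(2.5, 67), (167.5, 52)]]
top5 [[(2.5, 59), (3.0, 59)], [(3.5, 51), (4.0, 51), (4.5, 51)], [(2.5, 50), (3.0, 50), (3.5, 50), (165.0, 53), (165.5, 53), (166.0, 53), (166.5, 53)], [(1.5, 61), (2.0, 61), (2.5, 61), (166.5, 49), (167.0, 49)]]
top10 [[(-87.0, 52), (-86.5, 52)], [(-86.0, 49)], [(-87.0, 53), (-86.5, 53), (-86.0, 53)], [(-87.0, 77), (75.0, 55)]]
```

The rim's travel from open (+3 mm) to now (−86.5 mm) is 89.5 mm, against 90 mm of stroke. The cover is fully shut; it had started about 6 mm ajar. The arm is clear at z 0.33, so I'm handing in.

```bash
python3 -c "
from h import *
print(job.sign_off())"
```

```text
the job is handed in; nothing more can be done
None
```

I slid the cover open, loaded the two orange cartons into the -y lane and the two blue ones into the +y lane, slid the cover shut and handed the job in at about 40 s. Sign-off gives no verdict, so the points below are my own checks.

- **Cartons:** the last pictures show two cartons of the right colour queued at each front stop, labels up. I judged this by eye and did not measure their positions in the rack.
- **Cover:** its rear rim moved 89.5 mm from open to shut, against a 90 mm stroke, so it should be shut to within about 1 mm. It now sits about 6 mm further up than at the start, so it seems to have been slightly ajar then.
- **Knob readings:** the tool position at the knob did not show those 6 mm, probably because the round knob slid between the flat pads. I trusted the rim measurement instead.
- **Bystanders:** the arm kept away from the bottle, jar and tube rack, and I saw no sign that they moved, but I did not measure them at the end. I left the green and yellow look-alikes alone.
- **Arm:** it ended clear of everything, with the tool about 0.33 m above the bench.

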